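# Put the reagent bottles back in the vented store

### The arm

A 6-joint arm with a two-finger parallel gripper is mounted at the origin on the work surface. World frame = base frame: x ahead of the robot, y to its left, z up, the work surface at z = 0. Lengths are in mm, angles in rad, forces in N, time in s.
With the tool pointing down it reaches from about 275 to 875 mm from the base axis. Payload 12.5 kg.
Tool frame: the origin (TCP) lies between the finger pads; the fingertips stand 8 mm ahead of it and the grasp point (between the pads) lies 11 mm behind it; z points along the fingers, x is the direction in which the jaws open and shut, and the axes are right-handed (so a half turn about z gives the same grasp; the last joint's range is limited). The gripper opens to 85 mm and grips with 20 to 120 N. Pads are 22 mm wide; open, the fingers measure 114 mm over their backs; the gripper's body (76 mm by 85 mm) begins 54 mm behind the grasp point. The pads swing forward as they close: fully open they stand 13 mm farther back than shut.
Start: joints at [1.029, 0.351, 1.652, -0, 1.139, -0.085], TCP at [242.561, 493.608, 239.29] pointing down, gripper open.
Joint ranges: [-2.75, 2.75], [-0.79, 2.1], [0.01, 2.65], [-1.57, 4.71], [0.07, 3.14], [-2.87, 2.87]. Speed limits (rad/s): [2.22, 2.22, 2.79, 3.14, 3.14, 3.14].

### API

Orientations are given as [roll, pitch, yaw] about the fixed x, y, z axes, in that order (R = Rz(yaw) Ry(pitch) Rx(roll)).
In Python, from station import arm gives the robot as it stands.
- The arm moves only by the shell command python3 -m jog 'ROWS'. ROWS is JSON, a list that holds one entry, the list of rows, each a list of 7 numbers: the shift along the tool's x, y, z each as a share of 400 mm, from -1 to 1, then the turn, a rotation vector about the tool's x, y, z each as a share of 180 degrees, from -1 to 1, then the gripper command: -1 is fully open, 1 is shut, values between are in proportion. In form: [[[dx, dy, dz, ax, ay, az, hand], ...]]. A call has 1 to 8 rows; each row shifts and turns the commanded pose from where the row before left it, along the tool's axes as they then stand; what a row does not reach is not made up. A row lasts 1/8 s, in which the tool goes at most 62.5 mm and 10.7 degrees, less where a joint would pass 70% of its speed; a pose out of reach is approached as far as the arm can. A call with a number of a shift or a turn outside -1 to 1 is refused whole. A call with a gripper value outside its range is refused whole. The fingers move at their own pace and stop on an object; the grip force is fixed at half the most. Time passes only in rows, so rows that do not move let the fingers close. It gives the time, the measured TCP pose, the force and the opening at its end, in the units of the state.
- arm.observe(): the state, without advancing time (a new reading comes with each control period).
- arm.grab_frame(name): name is "scene" or "top"; returns a dict with "image" (384x512x3 uint8, red, green, blue), "camera_matrix" (3x3 intrinsics, pixels), "xyz" and "rotation" of the camera in the world. Camera axes: x right, y down, z forward; pixel columns grow to the right and rows downward; lengths in mm; the calibration is good to about 2 mm. A picture is of the moment at which its call begins. There is no depth.
- arm.hand_in(): hands the job in, once; it reports no verdict.
The state is a dict: "t": time; "q": joint angles; "joint_velocities": joint speeds; "effort": joint torques, N m; "position": TCP position; "eef_rot": TCP orientation; "force": force on the tool from outside, world axes, zero at the start; "torque": the same for the moment, N m; "width": finger opening in mm.
Only numpy, scipy, OpenCV 4.12 (cv2) and the standard library are available. Lean on these libraries where they do the work, as an engineer would, in place of code of your own. Each camera call takes 0.05 s, during which the arm holds its last target.

### The job

Tidy away after the chemistry demonstration: first set the yellow store's vent valve to half open (handle at the white 45-degree mark), then pull up the plunger knob to free the cover and slide it fully open. Stand every brown bottle with a blue cap upright in a pocket of the store, one to a pocket, setting each down gently, slide the cover shut so that the plunger snaps back into its slot, and finally turn the vent valve back to shut (red mark). Leave the yellow bottle and everything else on the bench where it is.

Things in the scene. Friction and masses are not known exactly. Their poses are not given: they have to be found in the camera images.
- store: Yellow open-topped steel box, fixed. Origin: centre of its underside on the bench; x = the way the cover slides open (away from the robot), y along its length. Outside x -78 to 78, y -148 to 148, rim 96 mm up. Inside, a grey insert (top 44 mm up) has 4 pockets 64 mm square, floor 8 mm up, centred at x = 0, y = -108, -36, 36, 108. Cover rails at both y ends (y = -183, 162), 96 mm up, x -78 to 236
- cover (a joint): Aluminium cover plate, 156 mm (x) by 346 mm (y), 8 mm thick, top face 105 mm and underside 97 mm above the bench. Slides: 0 = closed, 0.15 m = fully open, moved along the store's +x. Friction about 2 N. It carries the plunger; while the pin is in its slot (at 0) it moves no more than about 2.5 mm
- plunger (a joint): Plunger lift: 0 = pin down in the slot, 0.014 m = knob pulled right up. The pin frees the cover above 0.008; pull it right up and keep it up while sliding off the slot. Spring pulls down, 4.5 N at the bottom to 9 N at the top. Let go away from the slot, the pin rests on the rail (0.008) and the cover still slides, with light rubbing; back at cover 0 it snaps in by itself
- knob_grip (a point): Black plunger knob on the cover's -y end: point on its axis at mid-height. Upright cylinder 30 mm across, 24 mm tall, underside 14 mm above the cover (steel collar 24 mm across, 8 mm tall below). Moves with cover and plunger: with both at 0 it is at store x = 20, y = -166 mm, 131 mm above the bench; cover open, x = 170 mm
- valve (a joint): Vent valve handle angle, rad, about the vertical, positive counter-clockwise from above. 0 = shut (handle along the store's +x, red mark), 0.785 (45 degrees) = half open (white mark), 1.57 = full open (along the store's y, green mark). Stays where left; friction 0.08 N m
- valve_grip (a point): Red bar handle of the vent valve: point on its turning axis at mid-height, 127 mm above the bench, at store y = 204 mm. Bar 82 mm long (50 mm to its pointing end, 32 mm the other way), 16 mm wide, 112 to 142 mm above the bench, on a grey block 76 mm square, 88 mm tall, with a white duct beyond to store y = 341 mm. x of this point runs along the bar to its pointing end, z up
- bottle1_c (a point): Brown reagent bottle, squat jar shape, 80 mm tall with its cap: brown body 54 mm in diameter up to 44 mm, white paper label, sloping shoulder, blue cap 44 mm in diameter from 55 to 80 mm above the foot; about 0.2 kg, heavy base. The point is its centre, half-way up (40 mm above the foot); z runs up its axis. May be absent
- bottle2_c (a point): Brown reagent bottle, squat jar shape, 80 mm tall with its cap: brown body 54 mm in diameter up to 44 mm, white paper label, sloping shoulder, blue cap 44 mm in diameter from 55 to 80 mm above the foot; about 0.2 kg, heavy base. The point is its centre, half-way up (40 mm above the foot); z runs up its axis. May be absent
- bottle3_c (a point): Brown reagent bottle, squat jar shape, 80 mm tall with its cap: brown body 54 mm in diameter up to 44 mm, white paper label, sloping shoulder, blue cap 44 mm in diameter from 55 to 80 mm above the foot; about 0.2 kg, heavy base. The point is its centre, half-way up (40 mm above the foot); z runs up its axis. May be absent
- bottle4_c (a point): Brown reagent bottle, squat jar shape, 80 mm tall with its cap: brown body 54 mm in diameter up to 44 mm, white paper label, sloping shoulder, blue cap 44 mm in diameter from 55 to 80 mm above the foot; about 0.2 kg, heavy base. The point is its centre, half-way up (40 mm above the foot); z runs up its axis. May be absent
- indicator_c (a point): Bottle of the same shape and size with a yellow body and white cap. It stays on the bench. The point is its centre, half-way up
- mortar: White ceramic bowl, 84 mm across, 50 mm tall, loose. Origin under its centre. Leave alone
- marker: Red marker pen lying down, 120 mm long, 18 mm thick. Leave alone
- beaker: Empty glass beaker, 68 mm across, 85 mm tall. Origin under its centre. Leave alone

How it is judged (in metres and radians):
On the way, in this order (a step that is already met when the one before it is completed fails the run):
1. the vent valve is at half open, with the cover still shut (value of joint valve between 0.655 and 0.915 rad and value of joint cover below 0.006 m), for 0.2 s.
2. the cover is slid open (value of joint cover above 0.135 m), for 0.2 s.
3. every brown bottle stands in the store, the cover still open (x of bottle1_c in the frame of store between -0.04 and 0.04 m and y of bottle1_c in the frame of store between -0.145 and 0.145 m and z of each of bottle1_c, bottle2_c, bottle3_c, bottle4_c in the frame of store below 0.058 m and angle between each of bottle1_c, bottle2_c, bottle3_c, bottle4_c's own z axis and vertical below 0.15 rad and linear speed of each of bottle1, bottle2, bottle3, bottle4 below 0.03 m/s and x of bottle2_c in the frame of store between -0.04 and 0.04 m and y of bottle2_c in the frame of store between -0.145 and 0.145 m and x of bottle3_c in the frame of store between -0.04 and 0.04 m and y of bottle3_c in the frame of store between -0.145 and 0.145 m and x of bottle4_c in the frame of store between -0.04 and 0.04 m and y of bottle4_c in the frame of store between -0.145 and 0.145 m and value of joint cover above 0.1 m), for 0.2 s.
4. the cover is shut and the plunger has snapped in, the vent valve still at half open (all of step 1 and value of joint plunger below 0.003 m), for 0.2 s.
5. the vent valve is shut again (value of joint valve below 0.12 rad), for 0.2 s.
At the end, for the whole second after the job is handed in: Valve handle within 7 degrees of shut; cover shut (within 6 mm) with the plunger pin down in its slot (within 3 mm); every brown bottle present stands upright (within 8 degrees) and at rest in a pocket of the store (value of joint valve below 0.12 rad and value of joint cover below 0.006 m and value of joint plunger below 0.003 m and x of bottle1_c in the frame of store between -0.04 and 0.04 m and y of bottle1_c in the frame of store between -0.145 and 0.145 m and z of each of bottle1_c, bottle2_c, bottle3_c, bottle4_c in the frame of store below 0.058 m and angle between each of bottle1_c, bottle2_c, bottle3_c, bottle4_c's own z axis and vertical below 0.15 rad and linear speed of each of bottle1, bottle2, bottle3, bottle4 below 0.03 m/s and x of bottle2_c in the frame of store between -0.04 and 0.04 m and y of bottle2_c in the frame of store between -0.145 and 0.145 m and x of bottle3_c in the frame of store between -0.04 and 0.04 m and y of bottle3_c in the frame of store between -0.145 and 0.145 m and x of bottle4_c in the frame of store between -0.04 and 0.04 m and y of bottle4_c in the frame of store between -0.145 and 0.145 m); the robot touches nothing.
It fails at once if a reagent bottle is dropped or thrown (falls freely faster than 1 m/s, about 5 cm of fall) ((linear speed of bottle1 above 1 m/s and contact force between the fingers and bottle1 below 0.05 N) or (linear speed of bottle2 above 1 m/s and contact force between the fingers and bottle2 below 0.05 N) or (linear speed of bottle3 above 1 m/s and contact force between the fingers and bottle3 below 0.05 N) or (linear speed of bottle4 above 1 m/s and contact force between the fingers and bottle4 below 0.05 N)).
It fails at once if a bystander is shoved out of its place (5 cm) (distance of any of mortar, marker, beaker from where it was at the start of the episode above 0.05 m).
It fails at once if the yellow bottle is knocked over or moved more than 7 cm (angle between indicator_c's own z axis and vertical above 0.7 rad or distance of indicator_c from where it was at the start of the episode above 0.07 m).
Of bottle1, bottle2, bottle3, bottle4 only 2 to 4 are there at a start; the rules pass over those that are not, and their reading is None.
At some moment in a run one of bottle1, bottle2, bottle3, bottle4 may be knocked a few centimetres aside while the robot is not near it.
It also fails if it takes over 210 s, if anything falls off the work surface, if the arm or the gripper's body presses on something with over 40 N, if the wrist force passes 120 N, or if a joint passes its speed limit or range.

## Working session

There is one attempt and no reset: what is moved stays moved. The work goes in short steps, Python scripts to look and compute and a shell command to move; the robot and the scene stay as the last step left them, time stands still between calls to the robot, and variables do not carry over. Pictures are saved under pics/ and viewed, and the job is handed in when it is done.

```bash
ls; mkdir -p pics; python3 - <<'E'
from station import arm
import cv2,json
s=arm.observe();print(s)
for n in("scene","top"):
    f=arm.grab_frame(n);cv2.imwrite(f"pics/{n}0.png",f["image"][:,:,::-1]);print(n,f["camera_matrix"],f["xyz"],f["rotation"])
E
```

```text
pics
{'t': 0.0, 'q': array([ 1.02943569e+00,  3.51242261e-01,  1.65241490e+00, -1.00028838e-06,
        1.13909448e+00, -8.45650064e-02]), 'joint_velocities': array([-7.33046713e-04,  1.51811682e-04,  2.11590172e-04,  3.93550633e-05,
       -1.50439580e-03, -7.13328857e-05]), 'effort': array([-7.39800198e-04, -5.06086600e+01, -2.91428804e+01, -1.37044594e-05,
        4.30037733e-03,  2.32147289e-05]), 'position': array([242.38769462, 493.35685515, 238.75860898]), 'eef_rot': array([-3.14149567e+00,  1.15491735e-03,  1.11400118e+00]), 'force': array([ 0.343308  , -1.15436009, -0.74258347]), 'torque': array([-0.0212047 ,  0.01015993,  0.02892344]), 'width': 85.62948216516331}
scene [[387.29308214   0.         255.0405661 ]
 [  0.         387.29308214 192.87781937]
 [  0.           0.           1.        ]] [ 907.45831481 -713.66134109 1118.0270157 ] [-2.49378564 -0.00542637  0.51036148]
top [[349.26104392   0.         252.22386635]
 [  0.         349.26104392 192.8769548 ]
 [  0.           0.           1.        ]] [344.85583707 -42.97615789 991.32621594] [-2.97199274e+00 -2.53615143e-03 -1.57473167e+00]
```

View pics/scene0.png

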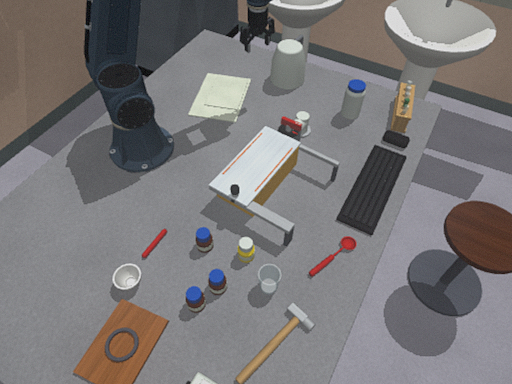

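View pics/top0.png

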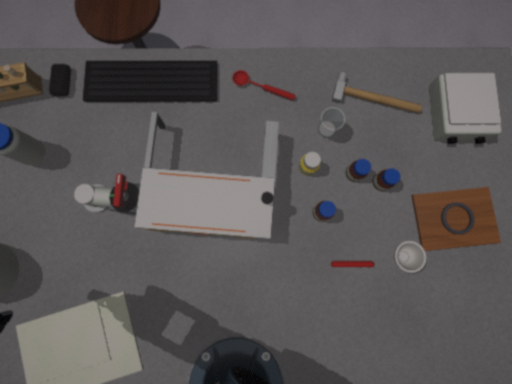

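Three brown bottles are visible: top view (327,209), (361,168), (389,178). The yellow one is at (312,160) and the knob at (267,198). The red valve handle is near (120,190).

```bash
cat > h.py <<'E'
import numpy as np,cv2
from scipy.spatial.transform import Rotation as R
from station import arm
def frame(n):
    f=arm.grab_frame(n);f["R"]=R.from_euler("xyz",f["rotation"]).as_matrix();return f
def ray(f,uv):
    d=f["R"]@np.linalg.inv(f["camera_matrix"])@np.array([uv[0],uv[1],1.]);return np.array(f["xyz"]),d
def plane(f,uv,z):
    o,d=ray(f,uv);return o+d*(z-o[2])/d[2]
def proj(f,p):
    c=f["R"].T@(np.array(p)-f["xyz"]);k=f["camera_matrix"]@c;return k[:2]/k[2]
def blobs(f,lo,hi,amin=15):
    hsv=cv2.cvtColor(f["image"],cv2.COLOR_RGB2HSV);m=cv2.inRange(hsv,np.array(lo),np.array(hi))
    n,l,st,c=cv2.connectedComponentsWithStats(m)
    return [(c[i].round(1),st[i].tolist()) for i in range(1,n) if st[i][4]>=amin],m,l
def tri(f1,u1,f2,u2):
    o1,d1=ray(f1,u1);o2,d2=ray(f2,u2)
    A=np.stack([d1,-d2],1);s=np.linalg.lstsq(A,o2-o1,rcond=None)[0]
    p,q=o1+s[0]*d1,o2+s[1]*d2;return (p+q)/2,np.linalg.norm(p-q)
def save(f,name,box=None,s=1):
    im=f["image"][:,:,::-1]
    if box:im=im[box[1]:box[3],box[0]:box[2]]
    cv2.imwrite("pics/"+name,cv2.resize(im,None,fx=s,fy=s,interpolation=cv2.INTER_CUBIC))
E
python3 - <<'E'
from h import *
for n in("top","scene"):
    f=frame(n)
    for nm,lo,hi in(("blue",(108,120,40),(130,255,255)),("red",(0,150,80),(8,255,255)),("dark",(0,0,0),(180,255,35)),("yellow",(22,120,100),(35,255,255))):
        for c,st in blobs(f,lo,hi)[0]:
            if nm!="dark" or n=="top" and abs(c[0]-267)<30: print(n,nm,c,st,plane(f,c,{"blue":74,"red":142,"dark":143,"yellow":30}[nm]).round(0))
    save(f,n+"_a.png",(70,90,360,280) if n=="top" else (130,100,350,320),2.7)
E
```

```text
top blue [  4.6 136. ] [0, 124, 12, 25, 234] [662. 631.  74.]
top blue [361.8 166.8] [354, 159, 17, 16, 214] [ 572. -342.   74.]
top blue [390.6 176.5] [382, 169, 18, 16, 229] [ 545. -418.   74.]
top blue [326.8 208.7] [319, 201, 17, 16, 213] [ 459. -243.   74.]
top red [240.8  77.8] [234, 71, 19, 14, 169] [796. -17. 142.]
top red [278.5  91.7] [262, 85, 33, 14, 159] [ 757. -115.  142.]
top red [117.3 193.2] [113, 175, 10, 31, 143] [491. 287. 142.]
top red [352.4 263.9] [332, 262, 42, 5, 194] [ 318. -284.  142.]
top yellow [305.3 166.8] [301, 157, 14, 16, 66] [ 584. -197.   30.]
scene blue [356.6  85.6] [349, 80, 17, 13, 178] [624. 696.  74.]
scene blue [202.7 234.3] [196, 227, 14, 15, 164] [ 463. -244.   74.]
scene blue [216.1 276.6] [209, 269, 15, 16, 194] [ 577. -343.   74.]
scene blue [193.4 294.1] [186, 286, 16, 17, 205] [ 550. -419.   74.]
scene red [290.  120.6] [282, 117, 19, 10, 41] [500. 288. 142.]
scene red [153.8 243. ] [142, 229, 25, 28, 129] [ 386. -367.  142.]
scene red [334.  254.1] [309, 237, 47, 39, 264] [ 852. -146.  142.]
scene yellow [245.6 252.5] [238, 245, 16, 12, 80] [ 600. -213.   30.]
scene yellow [245.3 260.7] [240, 259, 12, 4, 15] [ 613. -238.   30.]
```

View pics/top_a.png

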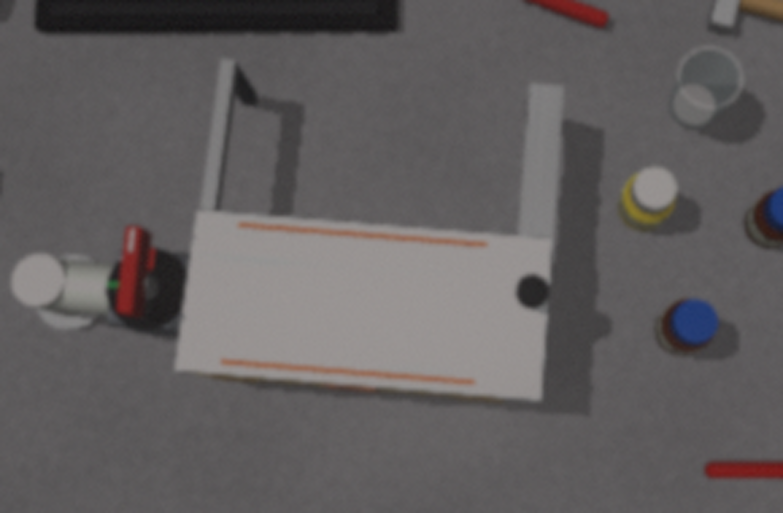

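View pics/scene_a.png

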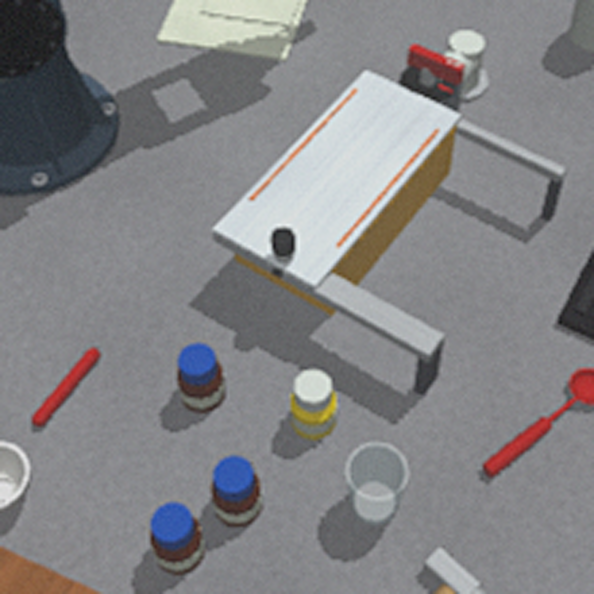

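```bash
python3 - <<'E'
from h import *
f=frame("top");g=frame("scene")
for F,cs,o in((f,[(193,211),(552,239),(542,400),(176,370)],(70,90)),(g,[(366,70),(461,116),(318,288),(213,235)],(130,100))):
    im=cv2.cvtColor(F["image"],cv2.COLOR_RGB2GRAY)
    P=[]
    for c in cs:
        u=(np.array(c)+.5)/2.7-.5+o; P.append(plane(F,u,105)[:2])
    P=np.array(P);print(P.round(0).tolist(),[np.linalg.norm(P[i]-P[(i+1)%4]).round(0) for i in range(4)],P.mean(0))
    for a,b in((0,1),(3,2),(1,2),(0,3)):
        d=P[b]-P[a];print(np.degrees(np.arctan2(d[1],d[0])).round(1))
# mask approach
gm=f["image"].min(2);print(gm[200,200],gm[150,270])
m=((gm>125)).astype(np.uint8);n,l,st,c=cv2.connectedComponentsWithStats(m);i=l[200,200];print(st[i])
pts=np.array([plane(f,(u,v),105)[:2] for v,u in zip(*np.where(l==i))],np.float32)
r=cv2.minAreaRect(pts);print(r, cv2.boxPoints(r))
# knob
hs=[]
for F,box in((f,(250,180,285,215)),(g,(225,175,245,200))):
    s=F["image"].max(2)[box[1]:box[3],box[0]:box[2]];v,u=np.where(s<60);print(len(u));hs.append((u.mean()+box[0],v.mean()+box[1]))
print(hs,tri(f,hs[0],g,hs[1]),[plane(F,h,131).round(1) for F,h in zip((f,g),hs)])
# red handle
rr=[]
for F,b in((f,(100,160,135,220)),(g,(270,105,310,145))):
    hsv=cv2.cvtColor(F["image"],cv2.COLOR_RGB2HSV);m=(((hsv[...,0]<10)|(hsv[...,0]>172))&(hsv[...,1]>120)&(hsv[...,2]>60))
    v,u=np.where(m);k=(u>b[0])&(u<b[2])&(v>b[1])&(v<b[3]);print(len(u[k]))
    p=np.array([plane(F,(a,c),135)[:2] for a,c in zip(u[k],v[k])],np.float32);print(cv2.minAreaRect(p),cv2.boxPoints(cv2.minAreaRect(p)).round(0).tolist())
E
```

```text
[[564.0, 243.0], [535.0, -103.0], [382.0, -91.0], [411.0, 251.0]] [np.float64(347.0), np.float64(154.0), np.float64(344.0), np.float64(153.0)] [472.79411846  75.15738769]
-94.8
-94.9
175.7
176.9
[[416.0, 255.0], [570.0, 239.0], [543.0, -101.0], [391.0, -96.0]] [np.float64(155.0), np.float64(341.0), np.float64(152.0), np.float64(351.0)] [479.84025074  74.41589155]
-5.8
-2.1
-94.5
-94.0
145 126
[ 135  162  140   76 7272]
((494.8168640136719, 73.16929626464844), (343.38629150390625, 195.2624053955078), 85.09656524658203) [[ 382.86722  -89.55029]
 [ 577.415   -106.24066]
 [ 606.7665   235.88889]
 [ 412.21875  252.57925]]
92
32
[(np.float64(267.1630434782609), np.float64(197.5326086956522)), (np.float64(234.4375), np.float64(189.65625))] (array([481.77006987, -81.73393007, 130.76008296]), np.float64(3.8062325542722197)) [array([480.3, -82.9, 131. ]), array([483.2, -80.5, 131. ])]
219
((498.9938049316406, 284.84954833984375), (29.741268157958984, 81.31404876708984), 74.84423065185547) [[456.0, 281.0], [534.0, 260.0], [542.0, 289.0], [464.0, 310.0]]
99
((508.6490173339844, 280.5552062988281), (47.113590240478516, 98.24105072021484), 65.24124145507812) [[454.0, 280.0], [543.0, 239.0], [563.0, 281.0], [474.0, 323.0]]
```

```bash
cat >> h.py <<'E'
YS=-0.084; O=np.array([477.,86.])
SX=np.array([np.cos(YS),np.sin(YS)]);SY=np.array([-SX[1],SX[0]])
def st(x,y): return O+x*SX+y*SY
def instore(p): d=np.array(p[:2])-O; return np.array([d@SX,d@SY])
def go(p,yaw):
    s=arm.observe();pos=s["position"];cy=s["eef_rot"][2]
    da=(yaw-cy+np.pi)%(2*np.pi)-np.pi
    d=np.array(p)-pos;
    for nm,y in(("cur",cy),("after turn",yaw)):
        print(nm,"dx %.4f dy %.4f dz %.4f"%tuple(np.array([d[0]*np.cos(y)+d[1]*np.sin(y),d[0]*np.sin(y)-d[1]*np.cos(y),-d[2]])/400))
    print("az %.4f"%(-da/np.pi),"t",s["t"],"pos",pos.round(1),"rot",s["eef_rot"].round(3),"F",s["force"].round(1),"w",round(s["width"],1))
E
python3 - <<'E'
from h import *
f=frame("top");g=frame("scene")
Z=lambda z,o:(np.array(z)+.5)/2.7-.5+o
print("duct",tri(f,Z((38,279),(70,90)),g,Z((467,42),(130,100))))
b=[(361.8,166.8),(390.6,176.5),(326.8,208.7)];c=[(216.1,276.6),(193.4,294.1),(202.7,234.3)]
for x,y in zip(b,c):print(tri(f,x,g,y))
print("valve",st(0,204),"knob",st(20,-166))
go([*st(0,204),200],YS+np.pi/2)
E
```

```text
duct (array([503.60518874, 400.94544422,  80.90840806]), np.float64(4.583031461834538))
(array([ 574.50614442, -342.61357762,   69.89030957]), np.float64(2.9251481025202413))
(array([ 547.34511057, -419.01183151,   69.66506809]), np.float64(2.8850796029749604))
(array([ 460.46867732, -242.86775495,   70.15951161]), np.float64(3.184338655373901))
valve [494.11585517 289.28071109] knob [483.00187384 -81.0927213 ]
cur dx -0.1809 dy 0.7898 dz 0.0981
after turn dx -0.4562 dy 0.6696 dz 0.0981
az -0.1187 t 0.4 pos [242.5 493.6 239.2] rot [-3.142  0.     1.114] F [ 0.3  0.2 -0.2] w 85.1
```

```bash
python3 -m jog '[[[0,0,0,0,0,-0.0594,-0.18],[0,0,0,0,0,-0.0593,-0.18],[-0.076,0.1116,0,0,0,0,-0.18],[-0.076,0.1116,0,0,0,0,-0.18],[-0.076,0.1116,0,0,0,0,-0.18],[-0.076,0.1116,0,0,0,0,-0.18],[-0.076,0.1116,0,0,0,0,-0.18],[-0.076,0.1116,0,0,0,0,-0.18]]]'
python3 -m jog '[[[0,0,0.05,0,0,0,-0.18],[0,0,0.05,0,0,0,-0.18],[0,0,0,0,0,0,-0.18]]]'
python3 - <<'E'
from h import *
go([*st(0,204),122],YS+np.pi/2)
f=frame("top");g=frame("scene");save(f,"top_b.png",(60,110,260,260),4);save(g,"scene_b.png",(220,60,370,180),5)
for F in(f,g):print([proj(F,[*st(x,204),142]) for x in(-32,0,50)])
E
```

```text
t: 1.4
position: [495.5, 288.1, 239.4]
eef_rot: [3.141, -0.0, 1.487]
force: [0.3, -0.7, 0.2]
width: 50.1
t: 1.78
position: [493.6, 289.0, 198.1]
eef_rot: [-3.139, 0.001, 1.487]
force: [0.4, -0.0, -0.3]
width: 50.4
cur dx 0.0007 dy 0.0012 dz 0.1903
after turn dx 0.0007 dy 0.0012 dz 0.1903
az -0.0000 t 1.775 pos [493.6 289.  198.1] rot [-3.139e+00  1.000e-03  1.487e+00] F [ 0.4 -0.  -0.3] w 50.4
[array([114.47865127, 204.63884695]), array([116.37857411, 191.8163595 ]), array([119.30005546, 172.09942299])]
[array([281.25981419, 116.51073048]), array([288.64260683, 119.83571925]), array([300.40218305, 125.13188031])]
```

View pics/top_b.png

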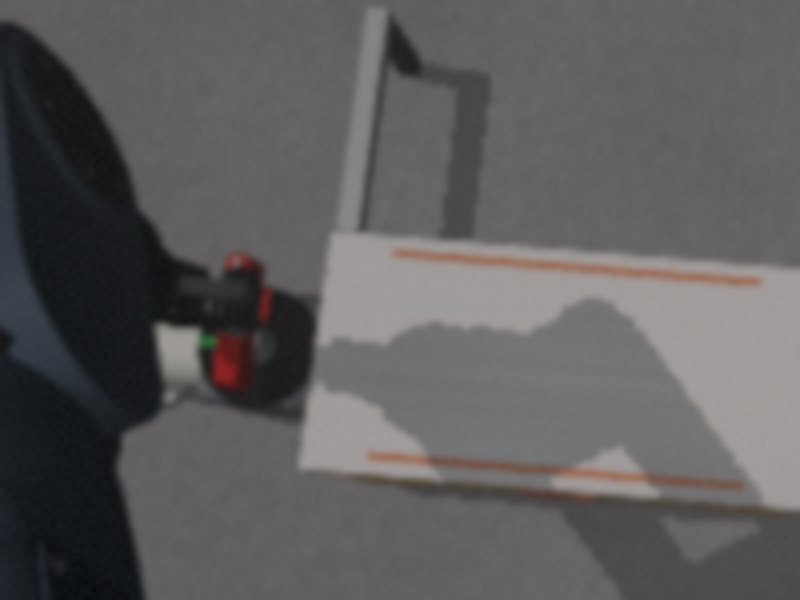

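View pics/scene_b.png

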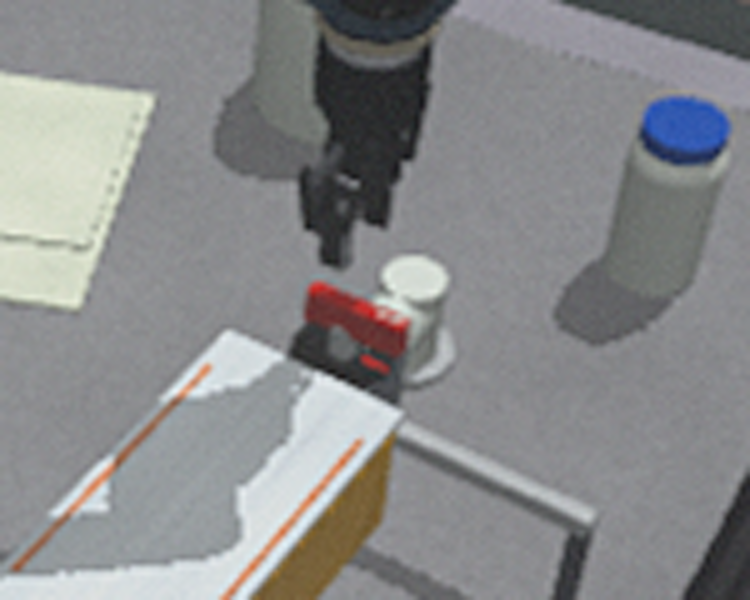

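The handle is shut, with its ends in the scene view at (282,118) and (302,127). That agrees with the predicted (281,116) and (300,125), so I'm descending onto it.

```bash
python3 -m jog '[[[0.0007,0.001,0.06,0,0,0,-0.18],[0,0,0.06,0,0,0,-0.18],[0,0,0.04,0,0,0,-0.18],[0,0,0.03,0,0,0,-0.18],[0,0,0,0,0,0,-0.18],[0,0,0,0,0,0,1],[0,0,0,0,0,0,1],[0,0,0,0,0,0,1]]]'
python3 -m jog '[[[0,0,0,0,0,0,1],[0,0,0,0,0,0,1],[0,0,0,0,0,0,1]]]'
```

```text
t: 2.88
position: [494.9, 289.0, 124.4]
eef_rot: [3.141, 0.001, 1.487]
force: [-2.5, -5.7, 7.1]
width: 17.2
t: 3.25
position: [494.9, 289.0, 124.4]
eef_rot: [3.141, 0.001, 1.487]
force: [-1.7, -7.5, 7.3]
width: 17.3
```

```bash
python3 -m jog '[[[0,0,0,0,0,-0.03,1],[0,0,0,0,0,-0.04,1],[0,0,0,0,0,-0.04,1],[0,0,0,0,0,-0.04,1],[0,0,0,0,0,-0.04,1],[0,0,0,0,0,-0.04,1],[0,0,0,0,0,-0.022,1],[0,0,0,0,0,0,1]]]'
python3 -m jog '[[[0,0,0,0,0,0,1],[0,0,0,0,0,0,1]]]'
python3 - <<'E'
from h import *
go([*st(0,204),122],YS+np.pi/2+.785)
E
```

```text
t: 4.25
position: [494.6, 290.0, 124.4]
eef_rot: [3.141, -0.0, 2.279]
force: [-3.9, 0.0, 6.9]
width: 17.4
t: 4.5
position: [494.6, 290.0, 124.4]
eef_rot: [3.141, -0.0, 2.279]
force: [-4.6, 0.8, 5.9]
width: 17.1
cur dx -0.0006 dy -0.0021 dz 0.0060
after turn dx -0.0007 dy -0.0021 dz 0.0060
az 0.0022 t 4.5 pos [494.6 290.  124.4] rot [ 3.141 -0.     2.279] F [-4.6  0.8  5.9] w 17.1
```

```bash
python3 -m jog '[[[0,0,0,0,0,0,-0.18],[0,0,0,0,0,0,-0.18],[0,0,0,0,0,0,-0.18],[0,0,0,0,0,0,-0.18],[0,0,-0.06,0,0,0,-0.18],[0,0,-0.12,0,0,0,-0.18],[0,0,-0.12,0,0,0,-0.18],[0,0,0,0,0,0,-0.18]]]'
python3 -m jog '[[[0,0,0,0,0,0.058,-0.5],[0,0,0,0,0,0.058,-0.5],[0,0,0,0,0,0.058,-0.5],[0,0,0,0,0,0.058,-0.5],[0,0,0,0,0,0.058,-0.5],[0,0,0,0,0,0.058,-0.5],[0,0,0,0,0,0.058,-0.5],[0,0,0,0,0,0.058,-0.5]]]'
python3 -m jog '[[[0,0,0,0,0,0.058,-0.5],[0,0,0,0,0,0.058,-0.5],[0,0,0,0,0,0.058,-0.5],[0,0,0,0,0,0.058,-0.5],[0,0,0,0,0,0.056,-0.5],[0,0,0,0,0,0,-0.5]]]'
python3 - <<'E'
from h import *
go([*st(20,-166),200],YS)
E
```

```text
t: 5.5
position: [496.0, 290.3, 247.0]
eef_rot: [3.135, 0.002, 2.279]
force: [-0.4, 0.2, -0.4]
width: 50.6
t: 6.5
position: [494.3, 289.5, 242.2]
eef_rot: [-3.141, 0.001, 0.815]
force: [-0.7, -0.8, -1.2]
width: 63.9
t: 7.25
position: [494.3, 289.5, 242.4]
eef_rot: [3.141, 0.001, -0.083]
force: [0.5, 0.2, 0.4]
width: 64.3
cur dx 0.0483 dy 0.9257 dz 0.1060
after turn dx 0.0495 dy 0.9256 dz 0.1060
az 0.0004 t 7.25 pos [494.3 289.5 242.4] rot [ 3.141e+00  1.000e-03 -8.300e-02] F [0.5 0.2 0.4] w 64.3
```

```bash
python3 -m jog '[[[0.006,0.115,0,0,0,0,-0.3],[0.006,0.116,0,0,0,0,-0.3],[0.006,0.116,0,0,0,0,-0.3],[0.006,0.116,0,0,0,0,-0.3],[0.006,0.116,0,0,0,0,-0.3],[0.006,0.116,0,0,0,0,-0.3],[0.006,0.116,0,0,0,0,-0.3],[0.006,0.115,0,0,0,0,-0.3]]]'
python3 -m jog '[[[0,0,0.053,0,0,0,-0.3],[0,0,0.053,0,0,0,-0.3],[0,0,0,0,0,0,-0.3]]]'
python3 - <<'E'
from h import *
go([*st(20,-166),120],YS)
f=frame("top");g=frame("scene");save(f,"top_c.png",(90,110,320,280),3.4);save(g,"scene_c.png",(190,60,350,260),3)
E
```

```text
t: 8.25
position: [482.3, -82.5, 243.0]
eef_rot: [-3.142, 0.0, -0.079]
force: [0.3, -0.4, -0.3]
width: 55.4
t: 8.62
position: [481.8, -80.9, 199.5]
eef_rot: [-3.141, 0.003, -0.081]
force: [-0.9, 0.6, 0.4]
width: 55.7
cur dx 0.0029 dy 0.0002 dz 0.1989
after turn dx 0.0030 dy 0.0002 dz 0.1989
az 0.0011 t 8.625 pos [481.8 -80.9 199.5] rot [-3.141e+00  3.000e-03 -8.100e-02] F [-0.9  0.6  0.4] w 55.7
```

View pics/top_c.png

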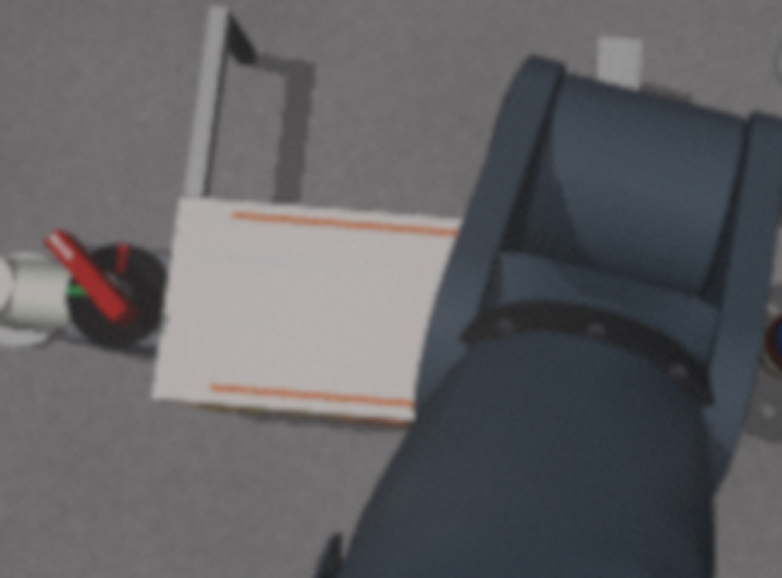

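View pics/scene_c.png

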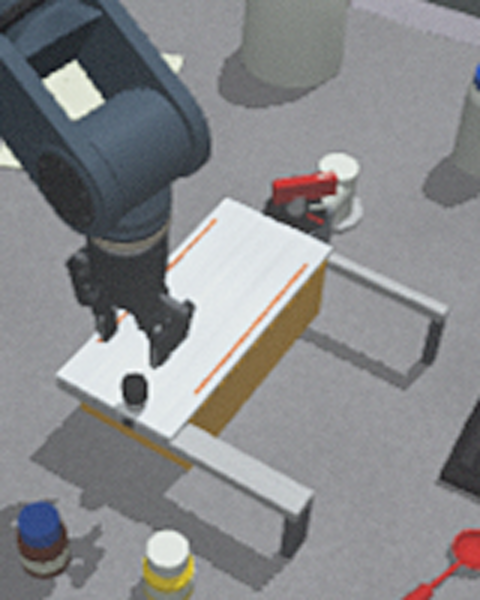

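The handle is now near 45° (top view, about (57,240) to (125,312) in the zoomed picture). I'm going down on the knob.

```bash
python3 -m jog '[[[0.003,0,0.07,0,0,0.001,-0.3],[0,0,0.07,0,0,0,-0.3],[0,0,0.04,0,0,0,-0.3],[0,0,0.019,0,0,0,-0.3],[0,0,0,0,0,0,-0.3],[0,0,0,0,0,0,1],[0,0,0,0,0,0,1],[0,0,0,0,0,0,1]]]'
python3 -m jog '[[[0,0,0,0,0,0,1],[0,0,0,0,0,0,1],[0,0,0,0,0,0,1]]]'
```

```text
t: 9.72
position: [484.1, -81.2, 122.2]
eef_rot: [3.141, -0.001, -0.087]
force: [-2.0, 0.6, 6.3]
width: 28.2
t: 10.1
position: [484.2, -81.2, 122.2]
eef_rot: [3.141, -0.001, -0.087]
force: [-2.4, 0.1, 5.8]
width: 28.4
```

```bash
python3 -m jog '[[[0,0,-0.012,0,0,0,1],[0,0,-0.012,0,0,0,1],[0,0,-0.012,0,0,0,1],[0,0,0,0,0,0,1],[0,0,0,0,0,0,1]]]'
python3 - <<'E'
from h import *
g=frame("scene");save(g,"scene_d.png",(190,140,310,260),5)
E
```

```text
t: 10.72
position: [483.8, -81.2, 135.5]
eef_rot: [3.142, 0.0, -0.087]
force: [2.5, -1.4, -9.3]
width: 28.3
```

View pics/scene_d.png

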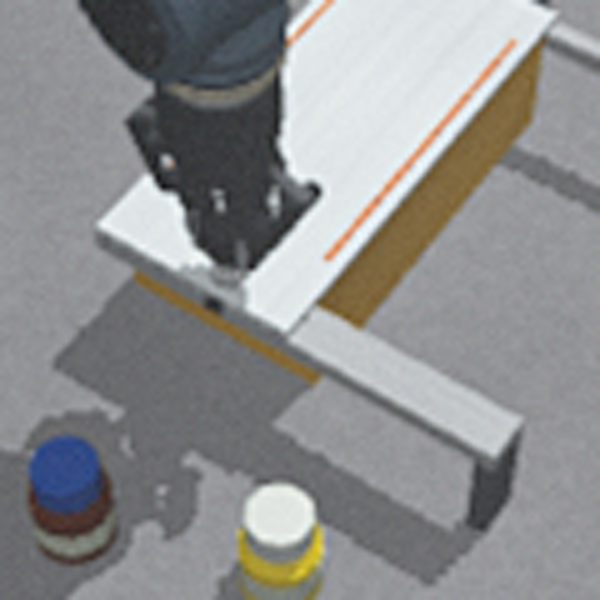

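```bash
python3 -m jog '[[[0.02,0,0,0,0,0,1],[0.05,0,0,0,0,0,1],[0.06,0,0,0,0,0,1],[0.06,0,0,0,0,0,1],[0.06,0,0,0,0,0,1],[0.06,0,0,0,0,0,1],[0.05,0,0,0,0,0,1],[0.015,0,0,0,0,0,1]]]'
python3 -m jog '[[[0.001,0,0,0,0,0,1],[0,0,0,0,0,0,1],[0,0,0,0,0,0,1]]]'
python3 - <<'E'
from h import *
print(instore(arm.observe()["position"]))
g=frame("scene");save(g,"scene_e.png",(130,90,360,310),2.7)
E
```

```text
t: 11.78
position: [631.4, -93.8, 133.8]
eef_rot: [-3.141, 0.008, -0.087]
force: [-23.1, -0.3, -7.9]
width: 28.5
t: 12.15
position: [631.2, -93.8, 134.1]
eef_rot: [-3.141, 0.007, -0.087]
force: [-10.6, -0.2, -8.9]
width: 28.1
[ 168.75388519 -166.253637  ]
```

View pics/scene_e.png

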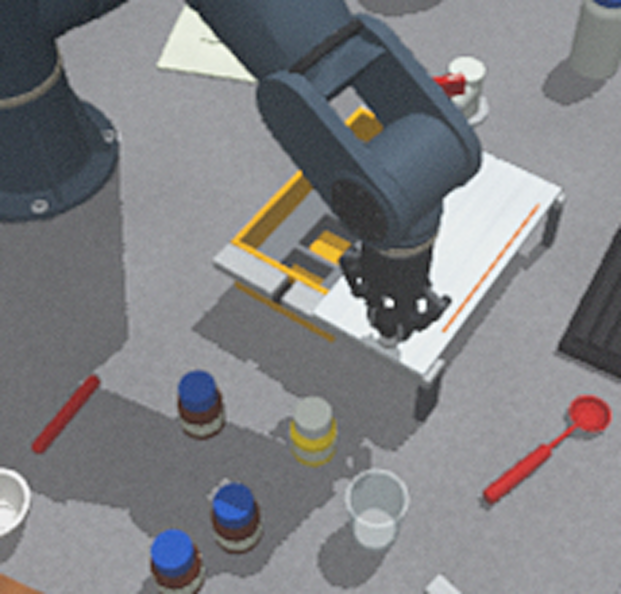

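```bash
python3 -m jog '[[[0,0,0,0,0,0,-0.3],[0,0,0,0,0,0,-0.3],[0,0,0,0,0,0,-0.3],[0,0,-0.05,0,0,0,-0.3],[0,0,-0.12,0,0,0,-0.6],[0,0,-0.12,0,0,0,-0.9],[-0.02,0.1,0,0,0,0,-1],[-0.02,0.1,0,0,0,0,-1]]]'
python3 -m jog '[[[-0.1,0.1,0,0,0,0,-1],[-0.1,0.1,0,0,0,0,-1],[-0.12,0.1,0,0,0,0,-1],[0,0.12,0,0,0,0,-1],[0,0.12,0,0,0,0,-1],[0,0.12,0,0,0,0,-1],[0,0,0,0,0,0,-1]]]'
python3 - <<'E'
from h import *
go([460,-243,150],YS)
f=frame("top");g=frame("scene");save(f,"top_f.png",(90,90,320,280),3.4);save(g,"scene_f.png",(130,90,360,310),2.7)
for F in (f,g):print(blobs(F,(108,120,40),(130,255,255))[0])
E
```

```text
t: 13.2
position: [610.9, -173.3, 254.2]
eef_rot: [3.141, -0.003, -0.086]
force: [0.2, -0.7, 0.1]
width: 85.6
t: 14.08
position: [459.7, -427.2, 252.9]
eef_rot: [3.14, -0.001, -0.09]
force: [-0.2, -0.0, -0.1]
width: 85.4
cur dx -0.0406 dy -0.4586 dz 0.2572
after turn dx -0.0378 dy -0.4589 dz 0.2572
az -0.0019 t 14.075 pos [ 459.7 -427.2  252.9] rot [ 3.14e+00 -1.00e-03 -9.00e-02] F [-0.2 -0.  -0.1] w 85.4
[(array([  4.6, 136. ]), [0, 124, 12, 25, 232]), (array([361.8, 166.7]), [354, 159, 17, 16, 212]), (array([390.7, 176.5]), [382, 169, 18, 16, 230]), (array([326.7, 208.7]), [319, 201, 17, 16, 211])]
[(array([356.5,  85.7]), [348, 80, 18, 13, 181]), (array([202.6, 234.2]), [196, 227, 14, 15, 165]), (array([216.1, 276.6]), [209, 269, 15, 16, 194]), (array([193.4, 294.1]), [186, 286, 16, 17, 201])]
```

View pics/top_f.png

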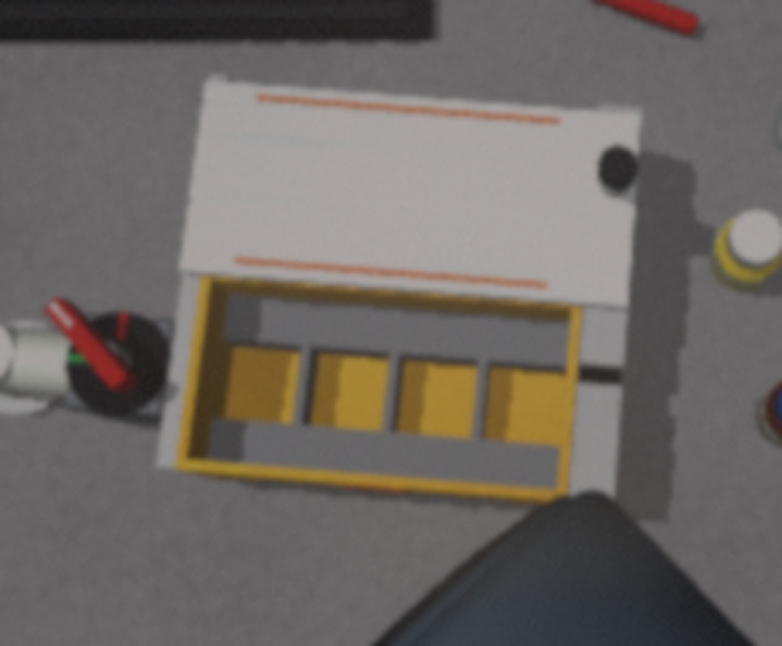

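View pics/scene_f.png

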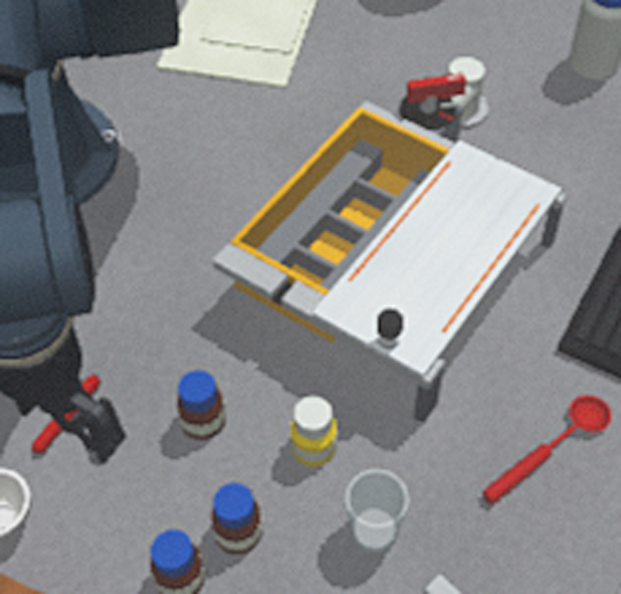

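```bash
python3 - <<'E'
from h import *
f=frame("top")
Z=lambda z:(np.array(z)+.5)/3.4-.5+(90,90)
for zz,e in(((305,425),(-32,72)),((393,431),(-32,0)),((482,438),(-32,-72)),((307,348),(32,72)),((396,354),(32,0)),((484,360),(32,-72))):
    print(e,instore(plane(f,Z(zz),44)).round(1),plane(f,Z(zz),44)[:2].round(1))
for zz,e in(((202,277),(78,148)),((582,306),(78,-148)),((568,498),(-78,-148)),((178,470),(-78,148))):
    print(e,instore(plane(f,Z(zz),96)).round(1))
for zz in ((183,272),(205,78),(640,110),(628,305)):print(instore(plane(f,Z(zz),105)).round(1))
g=frame("scene")
Z=lambda z:(np.array(z)+.5)/2.7-.5+(130,90)
for zz,e in(((234,242),(-78,-148)),((363,103),(-78,148))):
    print(e,instore(plane(g,Z(zz),96)).round(1))
E
```

```text
(-32, 72) [-34.8  63.8] [447.7 152.5]
(-32, 0) [-34.   -6.8] [442.6  82. ]
(-32, -72) [-33.8 -78.3] [436.7  10.8]
(32, 72) [27.5 69.4] [510.2 152.9]
(32, 0) [28.4 -2.9] [505.   80.8]
(32, -72) [ 29.2 -74.2] [499.9   9.6]
(78, 148) [ 68.2 145.1]
(78, -148) [  69.  -149.2]
(-78, -148) [ -78.3 -149.9]
(-78, 148) [-80.9 143.8]
[ 69.  157.3]
[226.  160.8]
[ 227.3 -182.6]
[  70.7 -184. ]
(-78, -148) [ -73.4 -143. ]
(-78, 148) [-77.2 158.9]
```

The store is open with all four pockets empty. The three bottles are where I measured them, so I'm going for the first one.

```bash
sed -i 's/O=np.array(\[477.,86.\])/O=np.array([477.,85.3])/' h.py
python3 -m jog '[[[-0.006,-0.09,0.02,0,0,0,-1],[-0.008,-0.11,0.05,0,0,0,-1],[-0.008,-0.11,0.05,0,0,0,-1],[-0.008,-0.11,0.05,0,0,0,-1],[-0.0066,-0.0386,0.05,0,0,-0.0019,-1],[0,0,0.03,0,0,0,-1],[0,0,0,0,0,0,-1]]]'
python3 - <<'E'
from h import *
go([460.5,-242.9,63],YS)
f=frame("top");g=frame("scene");save(g,"scene_g.png",(150,160,270,310),4)
for F in (f,g):print([b[0] for b in blobs(F,(108,120,40),(130,255,255))[0]])
E
```

```text
t: 15.15
position: [461.8, -240.6, 151.6]
eef_rot: [-3.142, 0.0, -0.081]
force: [0.0, 0.3, 0.0]
width: 85.4
cur dx -0.0027 dy 0.0061 dz 0.2215
after turn dx -0.0027 dy 0.0061 dz 0.2215
az 0.0010 t 15.15 pos [ 461.8 -240.6  151.6] rot [-3.142  0.    -0.081] F [0.  0.3 0. ] w 85.4
[array([  4.5, 136. ])]
[array([356.6,  85.6]), array([202.6, 234.3]), array([216.1, 276.5]), array([193.4, 294.2])]
```

View pics/scene_g.png

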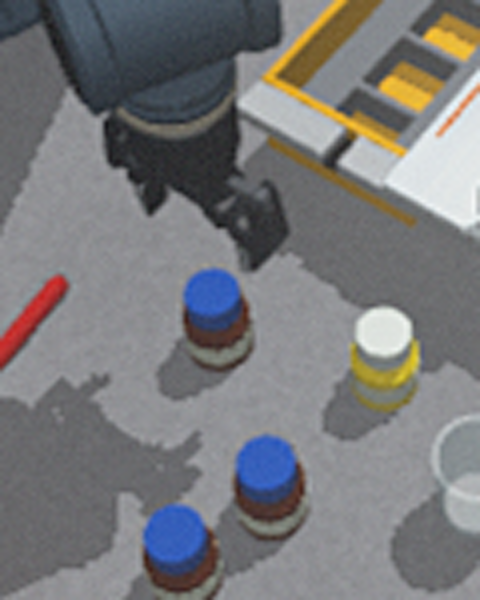

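The gripper straddles the bottle cap at scene pixel (203,234), so I'm going down.

```bash
python3 -m jog '[[[-0.0027,0.006,0.05,0,0,0.001,-1],[0,0,0.06,0,0,0,-1],[0,0,0.06,0,0,0,-1],[0,0,0.035,0,0,0,-1],[0,0,0.015,0,0,0,-1],[0,0,0,0,0,0,-1],[0,0,0,0,0,0,0.4],[0,0,0,0,0,0,1]]]'
python3 -m jog '[[[0,0,0,0,0,0,1],[0,0,0,0,0,0,1],[0,0,0,0,0,0,1]]]'
python3 -m jog '[[[0,0,-0.02,0,0,0,1],[0,0,-0.05,0,0,0,1],[0,0,-0.09,0,0,0,1],[0,0,-0.1,0,0,0,1],[0,0,-0.1,0,0,0,1],[0,0,0,0,0,0,1]]]'
python3 - <<'E'
from h import *
go([*st(0,36),205],YS)
g=frame("scene");save(g,"scene_h.png",(150,120,290,310),3.2)
E
```

```text
t: 16.25
position: [460.7, -242.8, 64.2]
eef_rot: [3.141, -0.001, -0.084]
force: [-0.4, -0.7, 0.3]
width: 51.6
t: 16.62
position: [460.7, -242.8, 64.4]
eef_rot: [3.141, -0.001, -0.084]
force: [-2.9, -0.6, 7.6]
width: 42.3
t: 17.38
position: [461.5, -243.3, 210.8]
eef_rot: [3.139, -0.005, -0.084]
force: [0.1, 0.6, -1.6]
width: 42.1
cur dx -0.0305 dy -0.9119 dz 0.0145
after turn dx -0.0304 dy -0.9119 dz 0.0145
az -0.0000 t 17.375 pos [ 461.5 -243.3  210.8] rot [ 3.139 -0.005 -0.084] F [ 0.1  0.6 -1.6] w 42.1
```

View pics/scene_h.png

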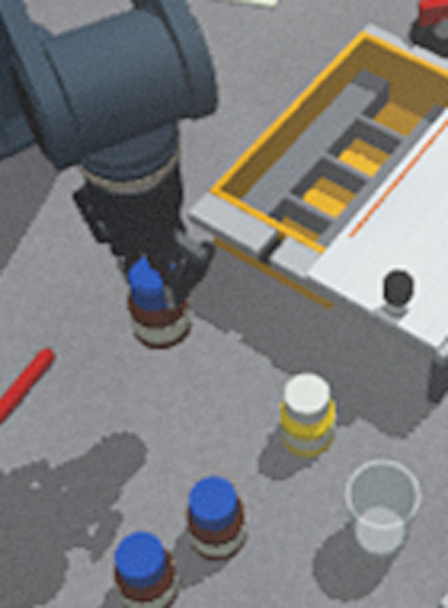

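```bash
python3 -m jog '[[[-0.004,-0.09,0,0,0,0,1],[-0.004,-0.12,0,0,0,0,1],[-0.004,-0.12,0,0,0,0,1],[-0.004,-0.12,0,0,0,0,1],[-0.004,-0.12,0,0,0,0,1],[-0.004,-0.12,0,0,0,0,1],[-0.004,-0.12,0,0,0,0,1],[-0.0024,-0.1,0,0,0,0,1]]]'
python3 -m jog '[[[0,0,0.05,0,0,0,1],[0,0,0.06,0,0,0,1],[0,0,0.03,0,0,0,1],[0,0,0,0,0,0,1]]]'
python3 - <<'E'
from h import *
go([*st(0,36),73],YS)
f=frame("top");g=frame("scene");save(g,"scene_i.png",(200,100,330,250),4);save(f,"top_i.png",(110,150,290,270),4)
E
```

```text
t: 18.42
position: [478.1, 122.7, 206.5]
eef_rot: [3.141, 0.002, -0.084]
force: [1.5, -0.1, -1.5]
width: 41.9
t: 18.92
position: [478.3, 120.9, 150.7]
eef_rot: [3.141, 0.002, -0.084]
force: [-0.3, 0.6, -1.2]
width: 42.4
cur dx 0.0041 dy -0.0011 dz 0.1944
after turn dx 0.0041 dy -0.0011 dz 0.1944
az -0.0001 t 18.925 pos [478.3 120.9 150.7] rot [ 3.141e+00  2.000e-03 -8.400e-02] F [-0.3  0.6 -1.2] w 42.4
```

View pics/scene_i.png

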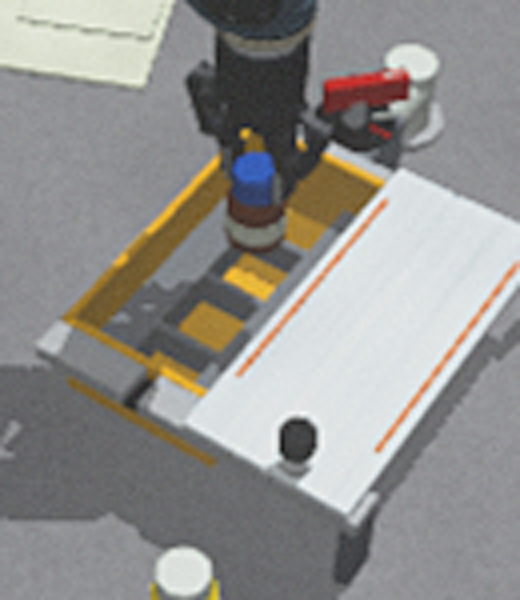

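View pics/top_i.png

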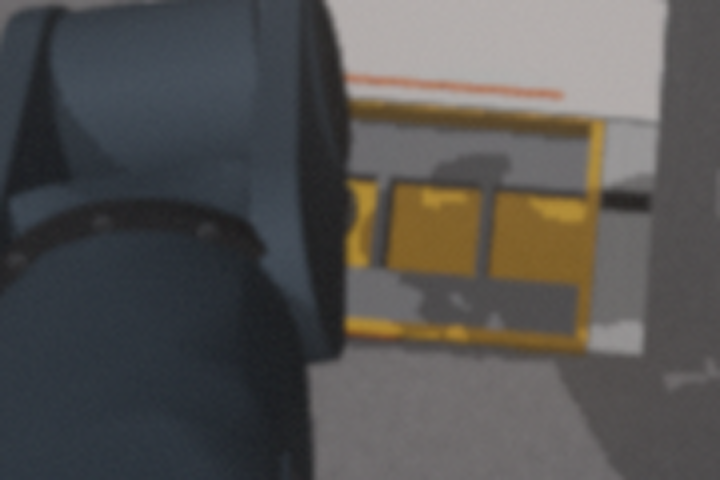

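```bash
python3 -m jog '[[[0.004,-0.001,0.04,0,0,0,1],[0,0,0.04,0,0,0,1],[0,0,0.03,0,0,0,1],[0,0,0.02,0,0,0,1],[0,0,0,0,0,0,1],[0,0,0,0,0,0,1]]]'
python3 -m jog '[[[0,0,0.02,0,0,0,1],[0,0,0.02,0,0,0,1],[0,0,0.01,0,0,0,1],[0,0,0,0,0,0,1],[0,0,0,0,0,0,1]]]'
```

```text
t: 19.77
position: [480.8, 121.3, 100.0]
eef_rot: [-3.141, -0.001, -0.084]
force: [-0.8, -0.1, -1.4]
width: 42.1
t: 20.4
position: [480.7, 121.3, 79.8]
eef_rot: [-3.142, -0.0, -0.084]
force: [-0.2, -0.4, -1.2]
width: 42.2
```

No contact on the way in. I'm lowering the last few mm in small rows.

```bash
python3 -m jog '[[[0,0,0.006,0,0,0,1],[0,0,0.006,0,0,0,1],[0,0,0,0,0,0,1],[0,0,0,0,0,0,1]]]'
python3 -m jog '[[[0,0,0.004,0,0,0,1],[0,0,0,0,0,0,1],[0,0,0,0,0,0,1]]]'
```

```text
t: 20.9
position: [480.6, 121.3, 74.9]
eef_rot: [3.142, 0.0, -0.084]
force: [0.0, 0.4, -1.0]
width: 42.5
t: 21.28
position: [480.6, 121.3, 73.3]
eef_rot: [-3.142, 0.0, -0.084]
force: [-0.4, 0.3, -0.7]
width: 42.3
```

```bash
python3 -m jog '[[[0,0,0.003,0,0,0,1],[0,0,0,0,0,0,1],[0,0,0,0,0,0,1]]]'
python3 -m jog '[[[0,0,0.003,0,0,0,1],[0,0,0,0,0,0,1],[0,0,0,0,0,0,1]]]'
```

```text
t: 21.65
position: [480.7, 121.4, 72.5]
eef_rot: [-3.141, -0.0, -0.084]
force: [-3.4, 0.2, 5.8]
width: 42.0
t: 22.02
position: [480.7, 121.4, 72.4]
eef_rot: [-3.141, -0.0, -0.084]
force: [-7.8, -1.0, 22.5]
width: 42.2
```

```bash
python3 -m jog '[[[0,0,-0.004,0,0,0,1],[0,0,0,0,0,0,0],[0,0,0,0,0,0,-0.6],[0,0,0,0,0,0,-0.8],[0,0,0,0,0,0,-0.8],[0,0,0,0,0,0,-0.8],[0,0,-0.04,0,0,0,-0.8],[0,0,-0.06,0,0,0,-0.8]]]'
python3 -m jog '[[[0,0,-0.12,0,0,0,-0.8],[0,0,-0.12,0,0,0,-1],[0,0,0,0,0,0,-1]]]'
python3 - <<'E'
from h import *
go([574.5,-342.6,205],YS)
f=frame("top");g=frame("scene");save(g,"scene_j.png",(200,100,330,250),4)
for F in (f,g):print([b[0] for b in blobs(F,(108,120,40),(130,255,255))[0]])
E
```

```text
t: 23.02
position: [480.4, 121.3, 113.5]
eef_rot: [3.141, 0.001, -0.084]
force: [-0.2, 0.1, 0.9]
width: 77.1
t: 23.4
position: [482.2, 121.6, 212.8]
eef_rot: [-3.14, -0.007, -0.084]
force: [0.4, 0.3, -0.7]
width: 85.5
cur dx 0.3275 dy 1.1370 dz 0.0194
after turn dx 0.3274 dy 1.1370 dz 0.0194
az -0.0000 t 23.4 pos [482.2 121.6 212.8] rot [-3.14  -0.007 -0.084] F [ 0.4  0.3 -0.7] w 85.5
[array([  4.5, 136. ]), array([361.8, 166.8]), array([390.7, 176.5]), array([193.4, 201.4])]
[array([356.5,  85.6]), array([263.9, 158.1]), array([216.1, 276.6]), array([193.4, 294.1])]
```

View pics/scene_j.png

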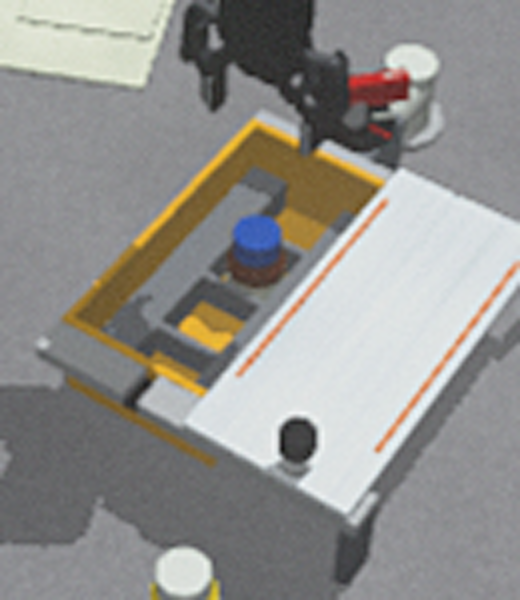

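The first bottle stands in its pocket (cap at scene pixel (264,158)) and the others haven't moved. On to the second.

```bash
python3 -m jog '[[[0.025,0.1,0,0,0,0,-1],[0.035,0.12,0,0,0,0,-1],[0.035,0.12,0,0,0,0,-1],[0.035,0.12,0,0,0,0,-1],[0.035,0.12,0,0,0,0,-1],[0.035,0.12,0,0,0,0,-1],[0.035,0.12,0,0,0,0,-1],[0.035,0.12,0,0,0,0,-1]]]'
python3 -m jog '[[[0.035,0.12,0,0,0,0,-1],[0.0225,0.077,0,0,0,0,-1],[0,0,0.06,0,0,0,-1],[0,0,0.06,0,0,0,-1],[0,0,0.03,0,0,0,-1],[0,0,0,0,0,0,-1]]]'
python3 - <<'E'
from h import *
go([574.5,-342.6,63],YS)
f=frame("top");g=frame("scene");save(g,"scene_k.png",(150,190,290,330),4)
for F in (f,g):print([b[0] for b in blobs(F,(108,120,40),(130,255,255))[0]])
E
```

```text
t: 24.5
position: [556.1, -263.8, 207.0]
eef_rot: [-3.14, 0.002, -0.084]
force: [0.5, -0.1, 0.2]
width: 85.7
t: 25.25
position: [572.4, -342.5, 147.3]
eef_rot: [-3.14, 0.002, -0.084]
force: [0.5, 0.9, 0.3]
width: 85.3
cur dx 0.0052 dy -0.0002 dz 0.2108
after turn dx 0.0052 dy -0.0002 dz 0.2108
az -0.0000 t 25.25 pos [ 572.4 -342.5  147.3] rot [-3.14e+00  2.00e-03 -8.40e-02] F [0.5 0.9 0.3] w 85.3
[array([  4.5, 136. ]), array([357.7, 164.4]), array([185.1, 198.6])]
[array([356.5,  85.6]), array([263.8, 158.1]), array([216.1, 276.6]), array([193.4, 294.3])]
```

View pics/scene_k.png

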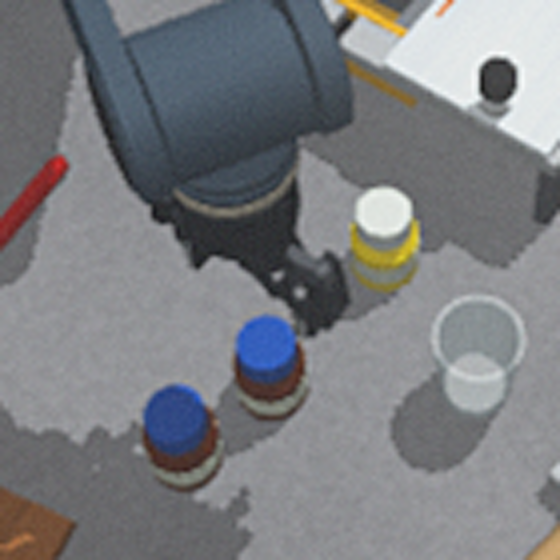

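```bash
python3 -m jog '[[[0.005,0,0.05,0,0,0,-1],[0,0,0.06,0,0,0,-1],[0,0,0.06,0,0,0,-1],[0,0,0.03,0,0,0,-1],[0,0,0.01,0,0,0,-1],[0,0,0,0,0,0,-1],[0,0,0,0,0,0,0.4],[0,0,0,0,0,0,1]]]'
python3 -m jog '[[[0,0,0,0,0,0,1],[0,0,0,0,0,0,1],[0,0,0,0,0,0,1]]]'
python3 -m jog '[[[0,0,-0.02,0,0,0,1],[0,0,-0.05,0,0,0,1],[0,0,-0.09,0,0,0,1],[0,0,-0.1,0,0,0,1],[0,0,-0.1,0,0,0,1],[0,0,0,0,0,0,1]]]'
python3 - <<'E'
from h import *
go([*st(0,-36),205],YS)
g=frame("scene");save(g,"scene_l.png",(150,120,290,310),3.2)
f=frame("top")
for F in (f,g):print([b[0] for b in blobs(F,(108,120,40),(130,255,255))[0]])
E
```

```text
t: 26.35
position: [575.1, -343.2, 65.1]
eef_rot: [3.141, -0.001, -0.084]
force: [1.0, 0.1, 0.2]
width: 51.5
t: 26.72
position: [575.1, -343.3, 65.3]
eef_rot: [3.141, -0.001, -0.084]
force: [-1.1, 1.1, 5.4]
width: 42.3
t: 27.48
position: [576.1, -343.9, 213.4]
eef_rot: [3.138, -0.006, -0.084]
force: [0.3, 1.2, -3.0]
width: 42.0
cur dx -0.3370 dy -0.9583 dz 0.0209
after turn dx -0.3369 dy -0.9584 dz 0.0209
az -0.0000 t 27.475 pos [ 576.1 -343.9  213.4] rot [ 3.138 -0.006 -0.084] F [ 0.3  1.2 -3. ] w 42.0
[array([  4.5, 136. ]), array([185.5, 197.6])]
[array([356.5,  85.7]), array([263.7, 158.2]), array([209.4, 253.8]), array([193.3, 294.3])]
```

View pics/scene_l.png

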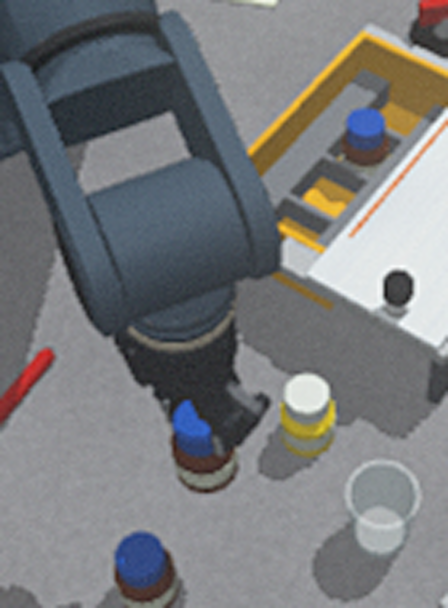

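```bash
python3 -m jog '[[[-0.032,-0.09,0,0,0,0,1],[-0.042,-0.12,0,0,0,0,1],[-0.042,-0.12,0,0,0,0,1],[-0.042,-0.12,0,0,0,0,1],[-0.042,-0.12,0,0,0,0,1],[-0.042,-0.12,0,0,0,0,1],[-0.042,-0.12,0,0,0,0,1],[-0.042,-0.12,0,0,0,0,1]]]'
python3 -m jog '[[[-0.011,-0.028,0,0,0,0,1],[0,0,0.05,0,0,0,1],[0,0,0.06,0,0,0,1],[0,0,0.04,0,0,0,1],[0,0,0,0,0,0,1]]]'
python3 - <<'E'
from h import *
go([*st(0,-36),73],YS)
f=frame("top");g=frame("scene");save(g,"scene_m.png",(200,100,330,250),4)
E
```

```text
t: 28.58
position: [474.9, 40.0, 207.6]
eef_rot: [3.141, 0.002, -0.084]
force: [0.4, 0.5, -2.0]
width: 41.9
t: 29.2
position: [471.9, 49.6, 147.1]
eef_rot: [3.141, 0.003, -0.085]
force: [0.3, -0.1, -1.7]
width: 42.1
cur dx 0.0053 dy 0.0001 dz 0.1853
after turn dx 0.0053 dy 0.0001 dz 0.1853
az -0.0002 t 29.2 pos [471.9  49.6 147.1] rot [ 3.141e+00  3.000e-03 -8.500e-02] F [ 0.3 -0.1 -1.7] w 42.1
```

View pics/scene_m.png

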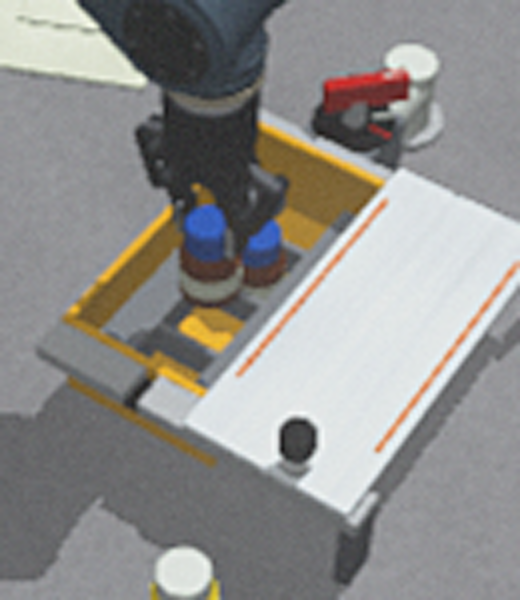

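```bash
python3 -m jog '[[[0.005,0,0.04,0,0,0,1],[0,0,0.04,0,0,0,1],[0,0,0.03,0,0,0,1],[0,0,0.01,0,0,0,1],[0,0,0,0,0,0,1],[0,0,0,0,0,0,1]]]'
python3 -m jog '[[[0,0,0.02,0,0,0,1],[0,0,0.02,0,0,0,1],[0,0,0.01,0,0,0,1],[0,0,0,0,0,0,1],[0,0,0,0,0,0,1]]]'
```

```text
t: 30.05
position: [475.1, 50.0, 100.9]
eef_rot: [-3.142, -0.001, -0.084]
force: [-0.5, 0.2, -2.0]
width: 41.8
t: 30.68
position: [474.9, 49.9, 80.6]
eef_rot: [-3.142, -0.0, -0.084]
force: [-0.5, 0.1, -2.4]
width: 42.6
```

```bash
python3 -m jog '[[[0,0,0.006,0,0,0,1],[0,0,0.006,0,0,0,1],[0,0,0.002,0,0,0,1],[0,0,0,0,0,0,1],[0,0,0,0,0,0,1]]]'
python3 -m jog '[[[0,0,0.003,0,0,0,1],[0,0,0,0,0,0,1],[0,0,0,0,0,0,1]]]'
```

```text
t: 31.3
position: [474.8, 50.0, 74.9]
eef_rot: [-3.142, -0.0, -0.084]
force: [-0.8, 0.7, -2.0]
width: 42.4
t: 31.68
position: [474.8, 49.9, 73.7]
eef_rot: [3.142, 0.0, -0.084]
force: [-0.6, 0.6, -1.9]
width: 42.2
```

```bash
python3 -m jog '[[[0,0,0.003,0,0,0,1],[0,0,0,0,0,0,1],[0,0,0,0,0,0,1]]]'
```

```text
t: 32.05
position: [474.9, 50.0, 73.3]
eef_rot: [-3.142, -0.0, -0.084]
force: [-4.9, 0.4, 12.2]
width: 41.9
```

Contact, so I'm releasing and rising.

```bash
python3 -m jog '[[[0,0,-0.002,0,0,0,1],[0,0,0,0,0,0,0],[0,0,0,0,0,0,-0.6],[0,0,0,0,0,0,-0.8],[0,0,0,0,0,0,-0.8],[0,0,0,0,0,0,-0.8],[0,0,-0.04,0,0,0,-0.8],[0,0,-0.06,0,0,0,-0.8]]]'
python3 -m jog '[[[0,0,-0.12,0,0,0,-0.8],[0,0,-0.12,0,0,0,-1],[0,0,0,0,0,0,-1]]]'
python3 - <<'E'
from h import *
f=frame("top");g=frame("scene");save(g,"scene_n.png",(200,100,330,250),4)
B=[[b[0] for b in blobs(F,(108,120,40),(130,255,255))[0]] for F in (f,g)]
print(B)
go([547.3,-419,205],YS)
E
```

```text
t: 33.05
position: [474.5, 50.0, 114.3]
eef_rot: [3.142, 0.001, -0.084]
force: [0.3, -0.4, 0.4]
width: 76.9
t: 33.42
position: [476.3, 50.0, 213.5]
eef_rot: [-3.141, -0.007, -0.084]
force: [-0.2, 0.2, -0.5]
width: 85.7
[[array([  4.5, 136. ]), array([390.7, 176.5])], [array([356.5,  85.7]), array([263.9, 158.3]), array([253.4, 171.9]), array([193.4, 294.1])]]
cur dx 0.2797 dy 1.1529 dz 0.0121
after turn dx 0.2794 dy 1.1530 dz 0.0121
az -0.0001 t 33.525 pos [474.6  49.9 209.9] rot [-3.141e+00 -1.000e-03 -8.400e-02] F [ 0.3  0.1 -0.6] w 85.4
```

View pics/scene_n.png

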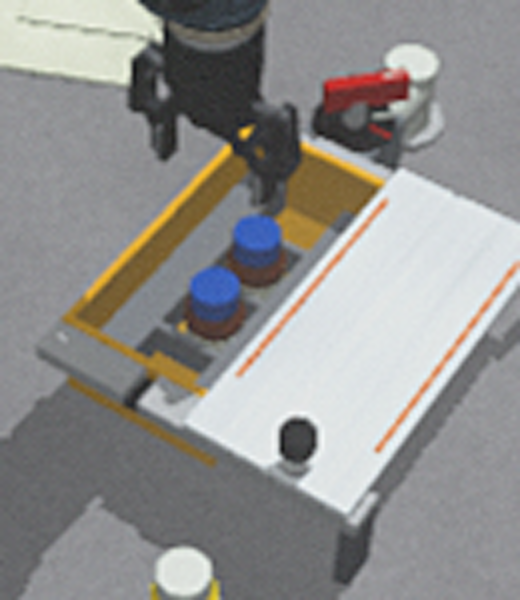

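Two bottles are standing, with caps at (264,158) and (253,172). The third is still at (390.7,176.5) in the top view.

```bash
python3 -m jog '[[[0.02,0.09,0,0,0,0,-1],[0.029,0.12,0,0,0,0,-1],[0.029,0.12,0,0,0,0,-1],[0.029,0.12,0,0,0,0,-1],[0.029,0.12,0,0,0,0,-1],[0.029,0.12,0,0,0,0,-1],[0.029,0.12,0,0,0,0,-1],[0.029,0.12,0,0,0,0,-1]]]'
python3 -m jog '[[[0.029,0.12,0,0,0,0,-1],[0.0277,0.103,0,0,0,0,-1],[0,0,0.06,0,0,0,-1],[0,0,0.06,0,0,0,-1],[0,0,0.03,0,0,0,-1],[0,0,0,0,0,0,-1]]]'
python3 - <<'E'
from h import *
go([547.3,-419,63],YS)
g=frame("scene");save(g,"scene_o.png",(130,190,270,330),4)
print([b[0] for b in blobs(g,(108,120,40),(130,255,255))[0]])
E
```

```text
t: 34.52
position: [531.8, -329.5, 207.8]
eef_rot: [-3.14, 0.002, -0.084]
force: [1.2, 0.3, 0.2]
width: 85.5
t: 35.28
position: [547.1, -418.6, 148.1]
eef_rot: [-3.14, 0.002, -0.084]
force: [0.4, 0.4, -0.2]
width: 85.3
cur dx 0.0007 dy 0.0010 dz 0.2127
after turn dx 0.0007 dy 0.0010 dz 0.2127
az -0.0000 t 35.275 pos [ 547.1 -418.6  148.1] rot [-3.14e+00  2.00e-03 -8.40e-02] F [ 0.4  0.4 -0.2] w 85.3
[array([356.5,  85.7]), array([263.8, 158.1]), array([253.4, 171.6]), array([193.3, 294.3])]
```

View pics/scene_o.png

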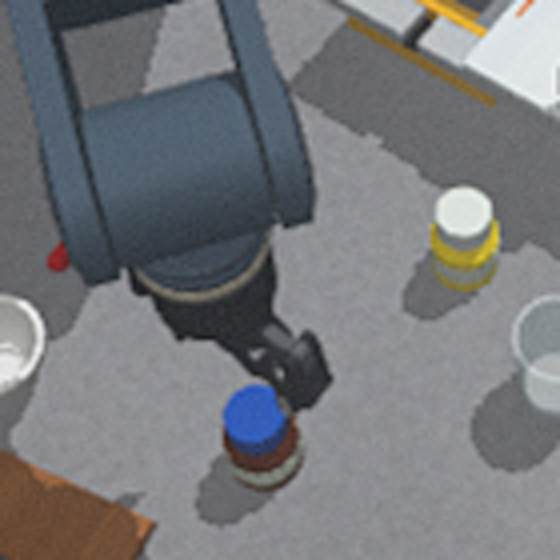

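```bash
python3 -m jog '[[[0.001,0.001,0.05,0,0,0,-1],[0,0,0.06,0,0,0,-1],[0,0,0.06,0,0,0,-1],[0,0,0.03,0,0,0,-1],[0,0,0.012,0,0,0,-1],[0,0,0,0,0,0,-1],[0,0,0,0,0,0,0.4],[0,0,0,0,0,0,1]]]'
python3 -m jog '[[[0,0,0,0,0,0,1],[0,0,0,0,0,0,1],[0,0,0,0,0,0,1]]]'
python3 -m jog '[[[0,0,-0.02,0,0,0,1],[0,0,-0.05,0,0,0,1],[0,0,-0.09,0,0,0,1],[0,0,-0.1,0,0,0,1],[0,0,-0.1,0,0,0,1],[0,0,0,0,0,0,1]]]'
python3 - <<'E'
from h import *
go([*st(0,-108),205],YS)
g=frame("scene");save(g,"scene_p.png",(150,120,290,310),3.2)
print([b[0] for b in blobs(g,(108,120,40),(130,255,255))[0]])
E
```

```text
t: 36.33
position: [548.1, -419.7, 65.2]
eef_rot: [3.141, -0.001, -0.084]
force: [-0.3, 0.4, 0.4]
width: 51.9
t: 36.7
position: [548.3, -419.9, 65.4]
eef_rot: [3.141, -0.001, -0.084]
force: [0.8, 1.0, 5.9]
width: 42.5
t: 37.45
position: [548.9, -420.3, 213.4]
eef_rot: [3.137, -0.006, -0.084]
force: [-0.4, -0.4, -1.8]
width: 42.2
cur dx -0.2853 dy -0.9745 dz 0.0211
after turn dx -0.2852 dy -0.9746 dz 0.0211
az -0.0000 t 37.45 pos [ 548.9 -420.3  213.4] rot [ 3.137 -0.006 -0.084] F [-0.4 -0.4 -1.8] w 42.2
[array([356.5,  85.6]), array([263.8, 158.1]), array([253.3, 171.5]), array([183.2, 273.7])]
```

View pics/scene_p.png

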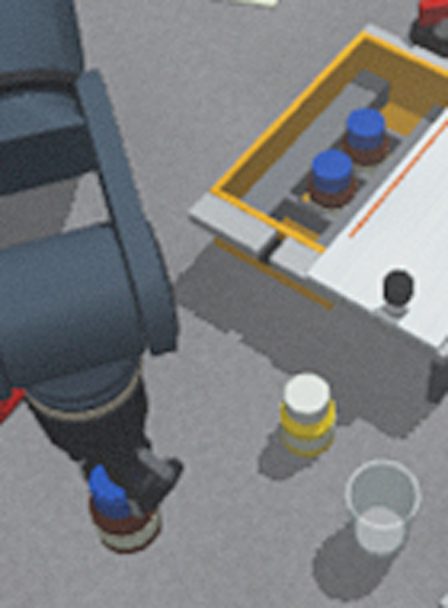

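```bash
python3 -m jog '[[[-0.027,-0.09,0,0,0,0,1],[-0.035,-0.12,0,0,0,0,1],[-0.035,-0.12,0,0,0,0,1],[-0.035,-0.12,0,0,0,0,1],[-0.035,-0.12,0,0,0,0,1],[-0.035,-0.12,0,0,0,0,1],[-0.035,-0.12,0,0,0,0,1],[-0.035,-0.12,0,0,0,0,1]]]'
python3 -m jog '[[[-0.01,-0.044,0,0,0,0,1],[0,0,0.05,0,0,0,1],[0,0,0.06,0,0,0,1],[0,0,0.04,0,0,0,1],[0,0,0,0,0,0,1]]]'
python3 - <<'E'
from h import *
go([*st(0,-108),74],YS)
g=frame("scene");save(g,"scene_q.png",(200,100,330,250),4)
E
```

```text
t: 38.5
position: [469.5, -38.1, 207.8]
eef_rot: [-3.141, 0.002, -0.084]
force: [0.5, 1.1, -2.2]
width: 42.3
t: 39.12
position: [467.4, -22.0, 147.3]
eef_rot: [-3.142, 0.003, -0.085]
force: [0.1, 0.2, -1.8]
width: 42.6
cur dx 0.0013 dy 0.0006 dz 0.1833
after turn dx 0.0013 dy 0.0006 dz 0.1833
az -0.0002 t 39.125 pos [467.4 -22.  147.3] rot [-3.142e+00  3.000e-03 -8.500e-02] F [ 0.1  0.2 -1.8] w 42.6
```

View pics/scene_q.png

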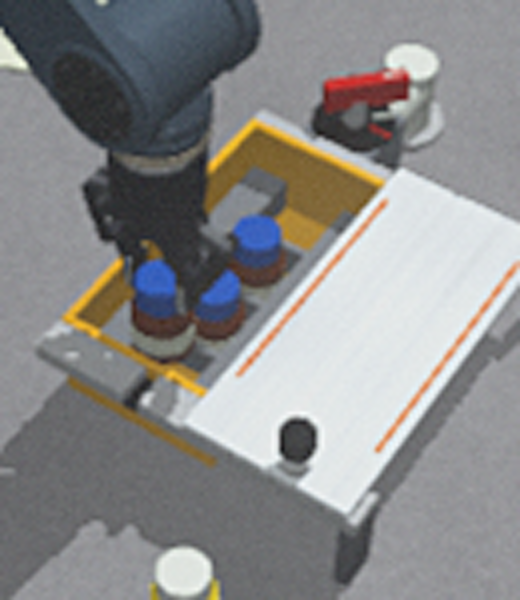

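```bash
python3 -m jog '[[[0,0,0.04,0,0,0,1],[0,0,0.04,0,0,0,1],[0,0,0.03,0,0,0,1],[0,0,0.01,0,0,0,1],[0,0,0,0,0,0,1],[0,0,0,0,0,0,1]]]'
python3 -m jog '[[[0,0,0.02,0,0,0,1],[0,0,0.02,0,0,0,1],[0,0,0.01,0,0,0,1],[0,0,0,0,0,0,1],[0,0,0,0,0,0,1]]]'
python3 -m jog '[[[0,0,0.006,0,0,0,1],[0,0,0.006,0,0,0,1],[0,0,0.002,0,0,0,1],[0,0,0,0,0,0,1],[0,0,0,0,0,0,1]]]'
```

```text
t: 39.92
position: [468.5, -21.8, 101.0]
eef_rot: [3.142, -0.001, -0.084]
force: [-0.5, 0.2, -0.8]
width: 42.0
t: 40.55
position: [468.3, -21.8, 80.6]
eef_rot: [3.142, -0.0, -0.084]
force: [-0.4, 0.0, -2.4]
width: 42.1
t: 41.18
position: [468.2, -21.7, 74.9]
eef_rot: [3.142, -0.0, -0.084]
force: [0.1, 0.2, -2.5]
width: 42.2
```

```bash
python3 -m jog '[[[0,0,0.003,0,0,0,1],[0,0,0,0,0,0,1],[0,0,0.003,0,0,0,1],[0,0,0,0,0,0,1]]]'
```

```text
t: 41.68
position: [468.3, -21.8, 73.3]
eef_rot: [3.142, -0.0, -0.084]
force: [-5.2, 0.1, 13.5]
width: 42.0
```

```bash
python3 -m jog '[[[0,0,-0.002,0,0,0,1],[0,0,0,0,0,0,0],[0,0,0,0,0,0,-0.6],[0,0,0,0,0,0,-0.8],[0,0,0,0,0,0,-0.8],[0,0,0,0,0,0,-0.8],[0,0,-0.04,0,0,0,-0.8],[0,0,-0.06,0,0,0,-0.8]]]'
python3 -m jog '[[[0,0,-0.12,0,0,0,-0.8],[0,0,-0.12,0,0,0,-0.8],[0,0.12,0,0,0,0,-0.3],[0,0.12,0,0,0,0,-0.3],[0,0.12,0,0,0,0,-0.3],[0,0.12,0,0,0,0,-0.3],[0,0.12,0,0,0,0,-0.3],[0,0,0,0,0,0,-0.3]]]'
python3 - <<'E'
from h import *
f=frame("top");g=frame("scene");save(f,"top_r.png",(90,90,420,290),2.4);save(g,"scene_r.png",(130,90,360,310),2.7)
B=[[b[0] for b in blobs(F,(108,120,40),(130,255,255))[0]] for F in (f,g)]
for b in B:print(b)
for F,b in zip((f,g),B):
    print([instore(plane(F,x,78)).round(1) for x in b])
go([*st(170,-166),205],YS)
E
```

```text
t: 42.68
position: [468.0, -21.7, 114.3]
eef_rot: [-3.142, 0.001, -0.084]
force: [0.3, 0.6, -0.4]
width: 76.8
t: 43.68
position: [447.6, -263.3, 210.3]
eef_rot: [3.141, -0.001, -0.087]
force: [0.7, 1.5, -0.2]
width: 55.8
[array([  4.6, 136. ]), array([188.8, 201.3]), array([216.8, 202.4]), array([243.5, 205.7])]
[array([356.5,  85.7]), array([263.9, 158.2]), array([253.4, 171.6]), array([240.8, 184.5])]
[array([137.6, 556.2]), array([-0.8, 36.4]), array([  2.2, -37.5]), array([  -0.9, -108.5])]
[array([ 96.5, 614.7]), array([-1.6, 43.4]), array([  2.7, -30.4]), array([  -0.5, -102.5])]
cur dx 0.4247 dy -0.4537 dz 0.0122
after turn dx 0.4252 dy -0.4532 dz 0.0122
az -0.0004 t 43.775 pos [ 447.8 -260.8  209.9] rot [-3.141 -0.    -0.085] F [ 0.7  0.4 -0.7] w 55.5
```

View pics/top_r.png

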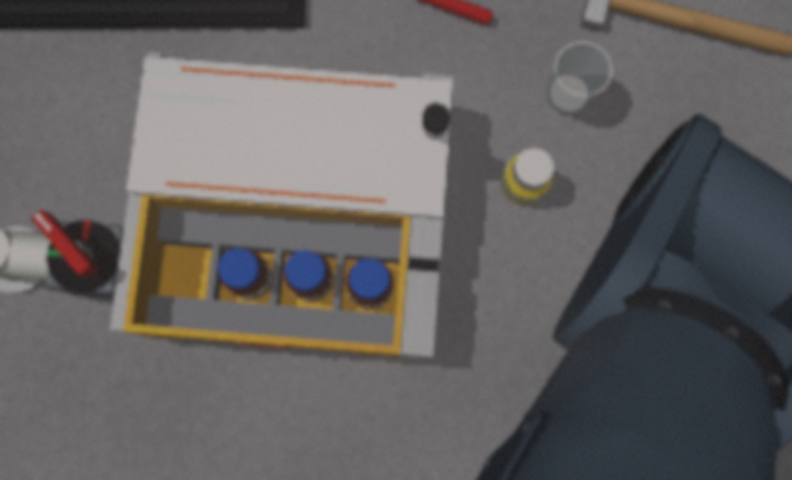

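View pics/scene_r.png

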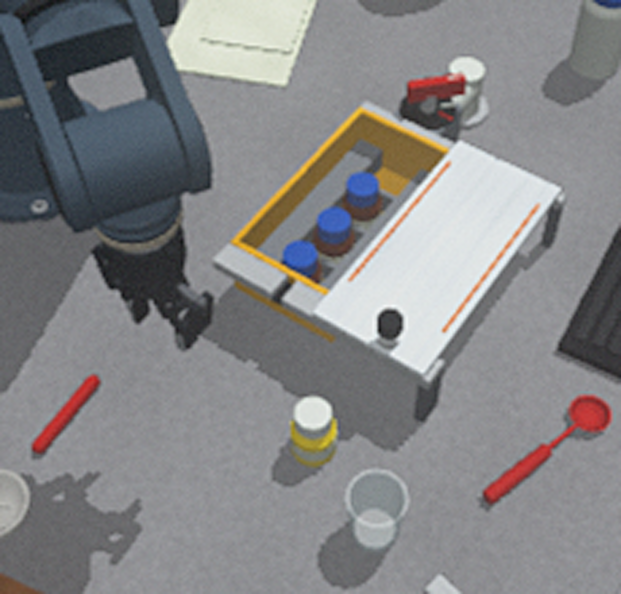

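All three bottles stand in pockets (store y about 36, -37 and -108), and no brown bottle is left on the bench. Next I'll close the cover.

```bash
python3 -m jog '[[[0.06,-0.07,0,0,0,0,-0.3],[0.09,-0.1,0,0,0,0,-0.3],[0.09,-0.1,0,0,0,0,-0.3],[0.09,-0.1,0,0,0,0,-0.3],[0.09,-0.083,0,0,0,0,-0.3],[0.005,0,0.05,0,0,0,-0.3],[0,0,0,0,0,0,-0.3]]]'
python3 - <<'E'
from h import *
g=frame("scene");save(g,"scene_s.png",(200,130,330,250),4)
go([*st(169.5,-166),128],YS)
E
```

```text
t: 44.65
position: [631.3, -93.5, 187.7]
eef_rot: [-3.141, 0.004, -0.083]
force: [-0.2, -0.2, 0.4]
width: 55.6
cur dx 0.0010 dy 0.0000 dz 0.1521
after turn dx 0.0010 dy 0.0000 dz 0.1521
az 0.0001 t 44.7 pos [631.6 -94.3 188.8] rot [-3.141e+00  2.000e-03 -8.400e-02] F [ 0.2 -0.9  0.3] w 55.3
```

View pics/scene_s.png

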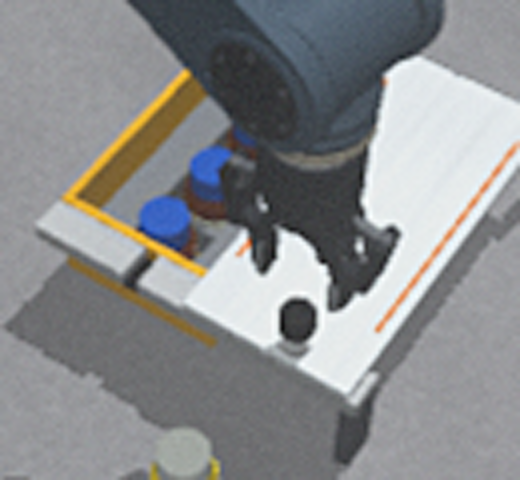

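```bash
python3 -m jog '[[[0.001,0,0.06,0,0,0,-0.3],[0,0,0.06,0,0,0,-0.3],[0,0,0.03,0,0,0,-0.3],[0,0,0,0,0,0,-0.3],[0,0,0,0,0,0,1],[0,0,0,0,0,0,1],[0,0,0,0,0,0,1],[0,0,0,0,0,0,1]]]'
python3 -m jog '[[[0,0,-0.005,0,0,0,1],[0,0,0,0,0,0,1],[0,0,0,0,0,0,1]]]'
python3 - <<'E'
from h import *
go([*st(20,-166),130],YS)
E
```

```text
t: 45.7
position: [631.3, -94.7, 131.0]
eef_rot: [3.141, 0.004, -0.084]
force: [-17.1, 1.2, 16.5]
width: 28.3
t: 46.08
position: [631.1, -94.7, 131.3]
eef_rot: [3.142, 0.005, -0.084]
force: [-10.9, -0.5, 0.8]
width: 28.2
cur dx -0.3717 dy -0.0010 dz 0.0031
after turn dx -0.3717 dy -0.0011 dz 0.0031
az -0.0000 t 46.075 pos [631.1 -94.7 131.3] rot [ 3.142  0.005 -0.084] F [-10.9  -0.5   0.8] w 28.2
```

```bash
python3 -m jog '[[[-0.02,0,0,0,0,0,1],[-0.05,0,0,0,0,0,1],[-0.06,0,0,0,0,0,1],[-0.06,0,0,0,0,0,1],[-0.06,0,0,0,0,0,1],[-0.06,0,0,0,0,0,1],[-0.04,0,0,0,0,0,1],[-0.02,0,0,0,0,0,1]]]'
python3 -m jog '[[[-0.004,0,0,0,0,0,1],[-0.003,0,0,0,0,0,1],[0,0,0,0,0,0,1],[0,0,0,0,0,0,1]]]'
python3 - <<'E'
from h import *
go([*st(20,-166),130],YS)
E
```

```text
t: 47.08
position: [485.0, -82.2, 131.5]
eef_rot: [3.142, -0.001, -0.084]
force: [4.0, 0.2, -7.1]
width: 28.4
t: 47.58
position: [483.0, -82.0, 131.2]
eef_rot: [-3.142, -0.0, -0.084]
force: [1.7, -0.2, -7.6]
width: 28.2
cur dx 0.0000 dy -0.0005 dz 0.0031
after turn dx 0.0000 dy -0.0005 dz 0.0031
az -0.0001 t 47.575 pos [483.  -82.  131.2] rot [-3.142 -0.    -0.084] F [ 1.7 -0.2 -7.6] w 28.2
```

```bash
python3 -m jog '[[[-0.004,0,0,0,0,0,1],[0,0,0,0,0,0,1],[0,0,0,0,0,0,1]]]'
python3 -m jog '[[[-0.003,0,0,0,0,0,1],[0,0,0,0,0,0,1],[0,0,0,0,0,0,1]]]'
```

```text
t: 47.95
position: [481.4, -81.9, 131.4]
eef_rot: [3.142, -0.0, -0.084]
force: [3.1, -0.4, -7.5]
width: 28.4
t: 48.32
position: [481.3, -81.9, 131.8]
eef_rot: [3.141, -0.003, -0.084]
force: [8.7, 0.3, -7.1]
width: 28.5
```

The cover has reached its end stop. I'm releasing the knob so the pin can snap in.

```bash
python3 -m jog '[[[0,0,0,0,0,0,-0.3],[0,0,0,0,0,0,-0.3],[0,0,0,0,0,0,-0.3],[0,0,0,0,0,0,-0.3],[0,0,-0.05,0,0,0,-0.3],[0,0,-0.12,0,0,0,-0.3],[0,0,-0.12,0,0,0,-0.3],[0,-0.1,0,0,0,0,-0.3]]]'
python3 -m jog '[[[0,-0.12,0,0,0,0,-0.3],[0,-0.12,0,0,0,0,-0.3],[0,-0.12,0,0,0,0,-0.3],[0,-0.12,0,0,0,0,-0.3],[0,0,0,0,0,0,-0.3]]]'
python3 - <<'E'
from h import *
f=frame("top");g=frame("scene");save(g,"scene_t.png",(190,120,330,250),4);save(f,"top_t.png",(90,110,320,280),3.4)
hs=[]
for F,box in((f,(250,180,285,215)),(g,(225,175,245,200))):
    s=F["image"].max(2)[box[1]:box[3],box[0]:box[2]];v,u=np.where(s<60);hs.append((u.mean()+box[0],v.mean()+box[1]));print(len(u),hs[-1])
print(tri(f,hs[0],g,hs[1]))
go([*st(0,204),205],YS+np.pi/2+.785)
E
```

```text
t: 49.32
position: [484.9, -43.0, 250.8]
eef_rot: [3.141, -0.007, -0.087]
force: [0.9, 0.5, -1.0]
width: 55.5
t: 49.95
position: [499.3, 151.8, 247.1]
eef_rot: [-3.141, 0.0, -0.081]
force: [0.1, -0.8, -0.3]
width: 55.2
89 (np.float64(266.87640449438203), np.float64(197.5505617977528))
59 (np.float64(234.32203389830508), np.float64(189.5084745762712))
(array([481.43944228, -81.2353522 , 130.87864314]), np.float64(3.1106346428274287))
cur dx -0.0418 dy -0.3458 dz 0.1053
after turn dx 0.2743 dy 0.2146 dz 0.1053
az -0.7496 t 50.05 pos [499.3 149.4 247.1] rot [ 3.141  0.    -0.083] F [0.4 0.3 0.2] w 55.6
```

View pics/scene_t.png

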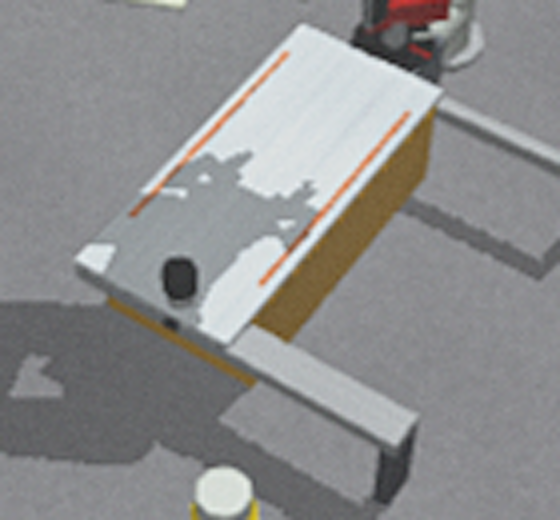

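View pics/top_t.png

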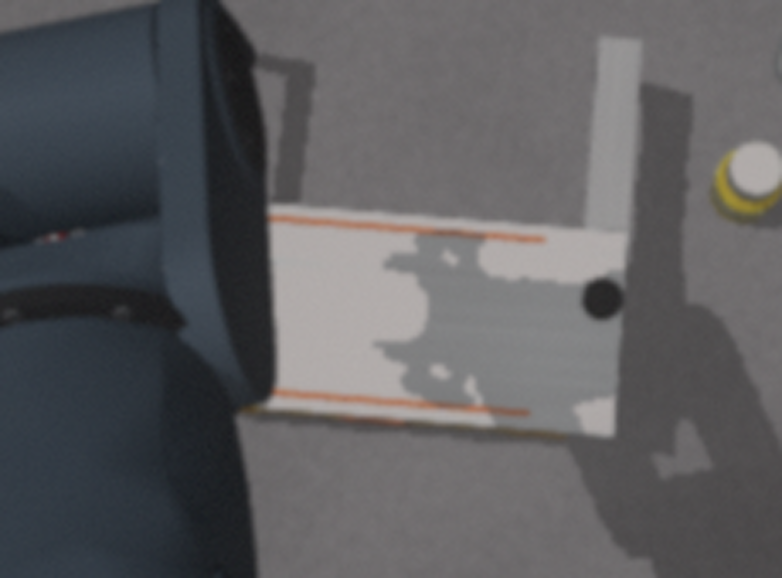

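The knob is back at 130.9 mm (it was 130.8 at the start), so the pin is in its slot. Last is the valve.

```bash
python3 -m jog '[[[0,0,0,0,0,-0.058,-0.18],[0,0,0,0,0,-0.058,-0.18],[0,0,0,0,0,-0.058,-0.18],[0,0,0,0,0,-0.058,-0.18],[0,0,0,0,0,-0.058,-0.18],[0,0,0,0,0,-0.058,-0.18],[0,0,0,0,0,-0.058,-0.18],[0,0,0,0,0,-0.058,-0.18]]]'
python3 -m jog '[[[0,0,0,0,0,-0.058,-0.18],[0,0,0,0,0,-0.058,-0.18],[0,0,0,0,0,-0.058,-0.18],[0,0,0,0,0,-0.058,-0.18],[0,0,0,0,0,-0.055,-0.18],[0.09,0.07,0,0,0,0,-0.18],[0.09,0.07,0,0,0,0,-0.18],[0.09,0.07,0,0,0,0,-0.18]]]'
python3 -m jog '[[[0,0,0.05,0,0,0,-0.18],[0,0,0.05,0,0,0,-0.18],[0,0,0,0,0,0,-0.18]]]'
python3 - <<'E'
from h import *
g=frame("scene");save(g,"scene_u.png",(220,60,370,180),5)
go([*st(0,204),124],YS+np.pi/2+.785)
E
```

```text
t: 51.05
position: [499.5, 148.0, 247.3]
eef_rot: [-3.142, 0.0, 1.378]
force: [0.3, -1.2, -0.4]
width: 50.5
t: 52.05
position: [493.9, 286.0, 247.4]
eef_rot: [-3.142, 0.0, 2.273]
force: [1.1, -0.2, 1.6]
width: 50.1
t: 52.42
position: [493.3, 284.7, 206.2]
eef_rot: [-3.139, -0.001, 2.274]
force: [0.8, 0.3, 1.0]
width: 50.3
cur dx 0.0062 dy 0.0063 dz 0.2083
after turn dx 0.0062 dy 0.0063 dz 0.2083
az 0.0007 t 52.475 pos [493.8 285.1 207.3] rot [-3.141 -0.     2.274] F [-0.1  0.   0.3] w 50.2
```

View pics/scene_u.png

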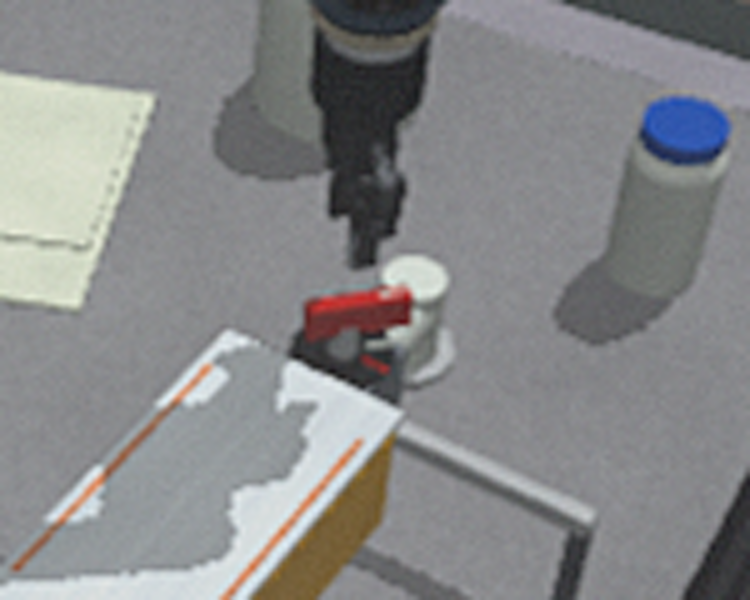

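```bash
python3 -m jog '[[[0.0062,0.006,0.06,0,0,0,-0.18],[0,0,0.06,0,0,0,-0.18],[0,0,0.05,0,0,0,-0.18],[0,0,0.03,0,0,0,-0.18],[0,0,0.007,0,0,0,-0.18],[0,0,0,0,0,0,-0.18],[0,0,0,0,0,0,1],[0,0,0,0,0,0,1]]]'
python3 -m jog '[[[0,0,0,0,0,0,1],[0,0,0,0,0,0,1],[0,0,0,0,0,0,1]]]'
```

```text
t: 53.48
position: [494.1, 289.7, 125.3]
eef_rot: [3.141, 0.0, 2.275]
force: [-2.3, -2.0, 5.7]
width: 17.4
t: 53.85
position: [494.1, 289.7, 125.4]
eef_rot: [3.141, 0.0, 2.275]
force: [-1.5, -1.3, 6.0]
width: 16.8
```

```bash
python3 -m jog '[[[0,0,0,0,0,0.03,1],[0,0,0,0,0,0.04,1],[0,0,0,0,0,0.04,1],[0,0,0,0,0,0.04,1],[0,0,0,0,0,0.04,1],[0,0,0,0,0,0.04,1],[0,0,0,0,0,0.023,1],[0,0,0,0,0,0,1]]]'
python3 -m jog '[[[0,0,0,0,0,0,1],[0,0,0,0,0,0,1],[0,0,0,0,0,0,-0.18],[0,0,0,0,0,0,-0.18],[0,0,0,0,0,0,-0.18],[0,0,0,0,0,0,-0.18],[0,0,-0.06,0,0,0,-0.18],[0,0,-0.12,0,0,0,-0.18]]]'
python3 -m jog '[[[0,0,-0.12,0,0,0,-0.18],[-0.1,-0.08,0,0,0,0,-0.18],[-0.1,-0.08,0,0,0,0,-0.18]]]'
python3 - <<'E'
from h import *
print(arm.observe())
E
```

```text
t: 54.85
position: [494.3, 289.0, 125.4]
eef_rot: [3.14, 0.001, 1.479]
force: [0.2, -5.1, 5.5]
width: 16.8
t: 55.85
position: [492.9, 289.1, 195.8]
eef_rot: [-3.138, 0.002, 1.48]
force: [0.0, -0.3, -0.7]
width: 50.6
t: 56.22
position: [421.9, 214.9, 244.7]
eef_rot: [3.141, -0.0, 1.481]
force: [0.8, 0.3, -0.1]
width: 50.4
{'t': 56.225, 'q': array([ 3.72788967e-01,  2.04318831e-01,  1.83556381e+00, -7.21598747e-05,
        1.10083006e+00, -1.10801795e+00]), 'joint_velocities': array([-0.33688721, -0.71897954,  0.95811164, -0.00415363, -0.23034703,
       -0.33122684]), 'effort': array([  4.37488496, -35.05304933, -32.35601306,   0.11145007,
         0.36281881,   0.59863692]), 'position': array([421.91472886, 214.91202154, 244.74342814]), 'eef_rot': array([ 3.14077652e+00, -3.35247357e-04,  1.48083971e+00]), 'force': array([ 0.81904986,  0.31180723, -0.11784052]), 'torque': array([-0.02238336,  0.02708355,  0.00745963]), 'width': 50.379374278271314}
```

```bash
python3 -m jog '[[[0.1,-0.08,0,0,0,0,-0.18],[0.13,-0.08,0,0,0,0,-0.18],[0.13,-0.06,0,0,0,0,-0.18],[0.13,0,0,0,0,0,-0.18],[0.13,0,0,0,0,0,-0.18],[0,0,0,0,0,0,-0.18],[0,0,0,0,0,0,-0.18]]]'
python3 - <<'E'
from h import *
f=frame("top");g=frame("scene");save(f,"top_v.png",(60,90,360,290),2.6);save(g,"scene_v.png",(130,90,360,310),2.7)
hs=[]
for F,box in((f,(250,180,285,215)),(g,(225,175,245,200))):
    s=F["image"].max(2)[box[1]:box[3],box[0]:box[2]];v,u=np.where(s<60);hs.append((u.mean()+box[0],v.mean()+box[1]));print(len(u),hs[-1])
print(tri(f,hs[0],g,hs[1]))
print(blobs(f,(0,150,80),(8,255,255))[0])
E
```

```text
t: 57.1
position: [357.4, 470.1, 244.1]
eef_rot: [-3.141, 0.001, 1.481]
force: [0.6, 0.1, -0.1]
width: 50.3
93 (np.float64(267.258064516129), np.float64(197.65591397849462))
37 (np.float64(234.32432432432432), np.float64(189.67567567567568))
(array([481.47099919, -81.96314702, 130.72351421]), np.float64(3.8253302995094893))
[(array([240.8,  77.7]), [233, 71, 20, 14, 173]), (array([278.6,  91.7]), [262, 85, 33, 14, 157]), (array([117.2, 193.4]), [113, 175, 10, 31, 146]), (array([352.5, 263.9]), [332, 262, 42, 5, 197])]
```

View pics/top_v.png

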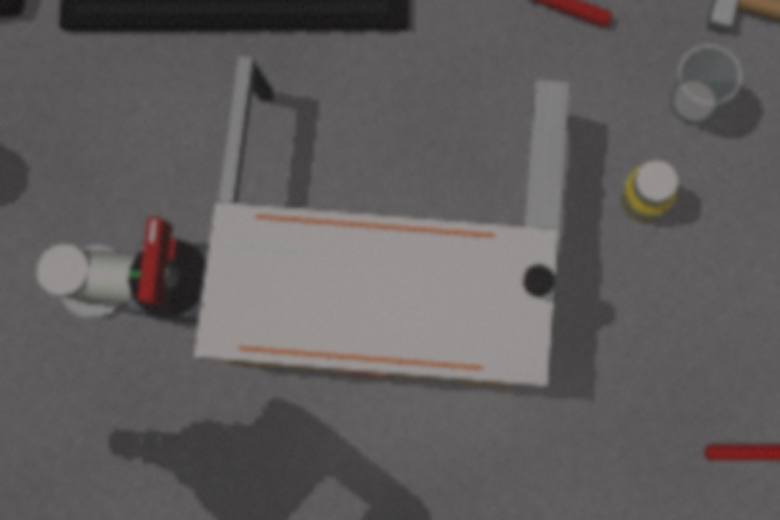

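View pics/scene_v.png

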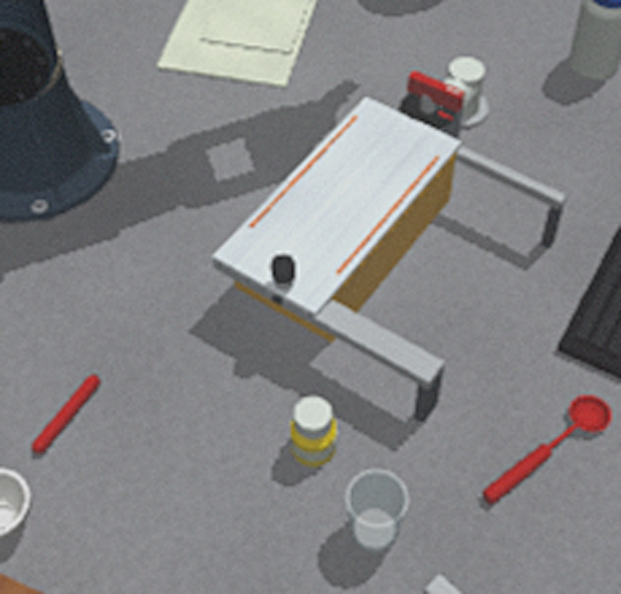

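The valve blob (117.2,193.4; box 113,175,10,31) matches its starting shut shape (117.3,193.2; same box). The knob is at 130.7 mm, the cover is shut and the bystanders look unmoved. I'm handing in.

```bash
python3 -c "
from station import arm
print(arm.hand_in())"
```

```text
the job is handed in; nothing more can be done
None
```

I finished the whole job in about 57 s of robot time and handed it in; the hand-in gives no verdict. I set the valve to 45°, lifted the plunger and slid the cover open. I then stood the three brown bottles in pockets (a fourth never appeared), shut the cover and turned the valve back to shut.

**Last checks**
- **Plunger and cover:** the knob measures 130.7 mm up and was 130.8 mm at the start, so the pin is down and the cover is shut.
- **Valve:** the handle's image blob matches its starting shut position to 0.2 px.
- **Bottles:** before I closed the cover they stood in their pockets at store y of about 36, -37 and -108 mm, with x within 3 mm of centre. I can't see them now under the cover.
- **Bystanders:** the yellow bottle, beaker and marker look unmoved by eye; the mortar is only partly in the last picture.
- **Robot:** the arm is clear and touching nothing.

**Disagreements**
- **Cameras:** the two views differ by 3 to 7 mm, so I averaged them.
- **45° setting:** I relied on the tool's turn of 45.4°; a rough reading from the image gave about 48°, also within the allowed range.

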